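# Load a fuel-cell cartridge and clamp it home

## Robot

A 6-joint arm with a two-finger parallel gripper is mounted at the origin on the work surface. World frame = base frame: x ahead of the robot, y to its left, z up, the work surface at z = 0. Lengths are in m, angles in rad, forces in N, time in s.
With the tool pointing down it reaches from about 0.25 to 0.775 m from the base axis. Payload 4 kg.
Tool frame: the origin (TCP) lies where the fingers leave the gripper's body, on its centre line; the fingertips stand 97 mm ahead of it and the grasp point (between the pads) lies 78 mm ahead of it; z points along the fingers, x is the direction in which the jaws open and shut, and the axes are right-handed (so a half turn about z gives the same grasp; the last joint's range is limited). The gripper opens to 94 mm and grips with 3 to 60 N. Pads are 16 mm wide; open, the fingers measure 119 mm over their backs; the gripper's body (75 mm by 177 mm) begins 78 mm behind the grasp point.
Start: joints at [-1.428, 0.087, 1.371, -0, 1.684, -0.103], TCP at [0.134, -0.533, 0.303] pointing down, gripper open.
Joint ranges: [-3.1, 3.1], [-0.76, 2.03], [0.27, 2.55], [-1.08, 4.22], [0.17, 2.65], [-2.57, 2.57]. Speed limits (rad/s): [2.79, 2.79, 3.14, 3.14, 3.14, 3.14].

## Interface

Orientations are given as [roll, pitch, yaw] about the fixed x, y, z axes, in that order (R = Rz(yaw) Ry(pitch) Rx(roll)).
In Python, from bench import * gives the robot as it stands.
- The arm moves only by the tool jog_arm, never from a script. Its argument "moves" is a list of rows, each a list of 7 numbers: the turn, a rotation vector about the world's x, y, z in rad, then the shift along the world's x, y, z in mm, then the finger opening in mm, from 0 to 94. In form: [[rx, ry, rz, tx, ty, tz, fingers], ...]. A call has 1 to 12 rows; each row shifts and turns the commanded pose from where the row before left it; what a row does not reach is not made up. A row lasts 1/8 s, in which the tool goes at most 62.5 mm and 10.7 degrees, less where a joint would pass 70% of its speed; a pose out of reach is approached as far as the arm can. A call is refused whole if a number of a shift passes 62.5 or a number of a turn 0.188, either way. A call with a gripper value outside its range is refused whole. The fingers move at their own pace and stop on an object; the grip force is fixed at half the most. Time passes only in rows, so rows that do not move let the fingers close. It gives the time, the measured TCP pose, the force and the opening at its end, in the units of the state.
- get_obs(): the state, without advancing time (a new reading comes with each control period).
- snapshot(name): name is "side" or "top"; returns the picture (384x512x3 uint8, red, green, blue); there is no depth.
- get_calibration(name): a dict with "camera_matrix" (3x3 intrinsics, pixels), "R" (3x3) and "t" (3): a world point X has camera coordinates R X + t. Camera axes: x right, y down, z forward; pixel columns grow to the right and rows downward; lengths in m; the calibration is good to about 2 mm. A picture is of the moment at which its call begins. get_calibration takes no time and is no camera call.
- close_job(): hands the job in, once; it reports no verdict.
Trained networks look in the newest picture that a camera, given by its name, has taken for a name from the list of things; names that differ only in an ending like _2 or _b are one class to them, and where a whole thing is asked for, a point or a joint stands for the part that bears it (a point fixed in the world has none). Each returns a list of dicts, best first, with "conf" (0 to 1); they miss things now and then, are a little off and sometimes report something else, mostly with a low value. They report only what shows in the picture. A call takes as long as a camera call. They do not tell look-alikes from the thing itself.
- look_for(label, camera): "bbox" ([left, top, right, bottom] in pixels, round what is visible of it).
The state is a dict: "time": time; "joint_positions": joint angles; "qvel": joint speeds; "joint_torque": joint torques, N m; "tool_pos": TCP position; "ee_rot": TCP orientation; "wrist_force": force on the tool from outside, world axes, zero at the start; "wrist_torque": the same for the moment, N m; "width": finger opening in m.
Only numpy, scipy, OpenCV 4.12 (cv2) and the standard library are available. Lean on these libraries where they do the work, as an engineer would, in place of code of your own. Each camera call takes 0.05 s, during which the arm holds its last target.

## Task

Take the fuel-cell cartridge with the two metal studs on its top out of the rack and stand it in the pocket of the tilted clamp fixture, studs outward; the pocket block may sit a few millimetres off centre on its cross slide, so feel for it without forcing. Then swing the hinged clamp arm over, between the studs, and press it fully closed so that it drives the cartridge home and holds it there. Leave the other cartridges in the rack and do not push the multimeter or the glass dish about.

Things in the scene. Friction and masses are not known exactly. Their poses are not given: they have to be found in the camera images.
- cell: Cartridge, a white block with dark plates let into its faces, 26 (x) x 44 (y) x 70 (z) mm, 0.12 kg nominal. Origin: centre of its underside; z up when standing. THE ONE TO LOAD: two round steel studs (7 mm diameter, 10 mm tall) stand on its top at y = +16 and -16 mm. Unchanged by a half turn about z. It starts upright in one of the rack's three pockets.
- spare_one: Cartridge, a white block with dark plates let into its faces, 26 (x) x 44 (y) x 70 (z) mm, 0.12 kg nominal. Origin: centre of its underside; z up when standing. Not to be loaded: one single stud of 7 mm diameter, 10 mm tall, in the middle of its top.
- spare_bar: Cartridge, a white block with dark plates let into its faces, 26 (x) x 44 (y) x 70 (z) mm, 0.12 kg nominal. Origin: centre of its underside; z up when standing. Not to be loaded: a bar 8 x 36 x 10 mm along y on its top.
- rack: Fixed grey plastic rack, 190 (x) x 72 (y) x 22 (z) mm, origin at the centre of its underside, with three loose pockets (31 x 49 mm, floor 6 mm above the bench, 16 mm deep) in a row along its x at -60, 0 and +60 mm. The cartridges stand in them, long side along rack y.
- cradle: The fixture's cradle, fixed, tilted 16 degrees: its z (insertion axis, pointing out) leans to the robot's side; its y is level. It carries an aluminium pocket block, 49 x 67 mm outside, on a tight cross slide. Origin: where the middle of a cartridge's underside is when fully home, if the block were centred; 50 mm above the bench. The block sits up to 5 mm off centre along the cradle's y.
- pocket_mouth (a point): Point of the cradle at z = 30 mm, level with the pocket block's square rim (no lead-in); NOT shifted with the block: where the block stands along y (up to 5 mm either way, none along x) must be felt or seen. Pocket 29 (x) x 47 (y) mm, 1.5 mm clear each side of a cartridge with its y along the cradle's y; walls 10 mm. A cartridge caught on the rim has its underside at z = 30 mm.
- contact (a joint): Sprung brass contact plate in the pocket: 0 up, 0.006 (m) pressed fully down. It holds a loosely placed cartridge 6 mm short of home (underside at cradle z = 6 mm), yields from 3 N, needs 6 N at home, and lifts the cartridge again unless it is clamped.
- fixture: The fixture's base plate, fixed, 170 x 120 x 12 mm, origin on the bench straight below the cradle's origin. On it, behind the pocket (+x), two steel hinge cheeks 30 mm wide over all rise to cradle z = 88 mm at cradle x = 39 to 61 mm.
- clamp (a joint): Angle of the clamp arm (rad): 0 closed on its stop, arm along the cradle's -x, its pad on top of a cartridge that is home; grows as it opens up and away from the robot to 2.1. Starts 1.85 to 2.05. Stiff hinge (1.1 N m friction): it stays where left; about 9 N at the grip moves it, 11 N closes it on a cartridge. The pad meets a loosely placed cartridge at about 0.12.
- clamp_hinge (a point): Hinge axis of the clamp, at cradle (50, 0, 78) mm; the axis runs along the cradle's y.
- clamp_grip (a point): Middle of the clamp arm's black grip, 130 mm from the hinge axis on the arm's centre line. The grip is 44 mm long along the arm, 22 mm wide (along the hinge axis), 16 mm thick; the arm itself is 10 mm wide and 10 mm thick. Can be pinched across its width and turned in the fingers.
- multimeter: Loose hand-held meter lying flat, 128 x 68 x 32 mm; origin at the centre of its underside. To be left alone.
- dish: Loose small glass dish, 60 mm across, 16 mm high; origin at the centre of its underside. To be left alone.
Mind the look-alikes: they are no part of the job. Leave any green or purple look-alike of the cell alone.

How it is judged:
On the way:
1. the two-stud cartridge stands in the cradle, down on the contact plate, the clamp still open (x of cell in the frame of cradle between -0.004 and 0.004 m and y of cell in the frame of cradle between -0.0085 and 0.0085 m and z of cell in the frame of cradle between -0.004 and 0.009 m and angle between the z axis of cell and the z axis of cradle, either way round below 0.16 rad and angle between the y axis of cell and the y axis of cradle, either way round below 0.16 rad and value of joint clamp above 0.8 rad), for 0.2 s.
At the end, for the whole second after the job is handed in: Clamp under 0.04 rad; two-stud cartridge at rest in the cradle, studs outward, in the pocket: underside within 2 mm of home height, contact plate down over 4 mm, 0.12 rad of the axes; both other cartridges upright in their rack pockets within 20 mm of their starts (x of cell in the frame of cradle between -0.004 and 0.004 m and y of cell in the frame of cradle between -0.0085 and 0.0085 m and z of cell in the frame of cradle between -0.004 and 0.002 m and angle between the z axis of cell and the z axis of cradle, either way round below 0.12 rad and angle between the y axis of cell and the y axis of cradle, either way round below 0.12 rad and value of joint clamp below 0.04 rad and value of joint contact above 0.004 m and linear speed of cell below 0.02 m/s and distance of each of spare_one, spare_bar from where it was at the start of the episode below 0.02 m and angle between each of spare_one, spare_bar's own z axis and vertical below 0.3 rad); the robot touches nothing.
It fails at once if the multimeter or the dish is pushed by more than 40 mm (distance of any of multimeter, dish from where it was at the start of the episode above 0.04 m).
It fails at once if while being placed, with the clamp open, the cartridge is forced against the fixture with more than 60 N (contact force between cell and cradle above 60 N and value of joint clamp above 0.8 rad).
It also fails if it takes over 72 s, if anything falls off the work surface, if the arm or the gripper's body presses on something with over 40 N, if the wrist force passes 120 N, or if a joint passes its speed limit or range.

## Working session

There is one attempt and no reset: what is moved stays moved. The work goes in short steps, Python scripts to look and compute and a tool call to move; the robot and the scene stay as the last step left them, time stands still between calls to the robot, and variables do not carry over. Pictures are saved under pics/ and viewed, and the job is handed in when it is done.

Besides the shell and the picture viewer there is one more tool, called after ">>>" as name(argument=value, ...) on one line, values as JSON. jog_arm: Moves the arm, as the interface text tells. Its arguments: {"type":"object","properties":{"moves":{"type":"array","items":{"type":"array","items":{"type":"number"}}}},"required":["moves"]}

```bash
mkdir -p pics; ls
python3 - <<'E'
from bench import *
import cv2, numpy as np
np.set_printoptions(precision=4,suppress=True)
o=get_obs(); print(o)
for n in("side","top"):
    im=snapshot(n); cv2.imwrite(f"pics/{n}0.png",im[:,:,::-1])
    c=get_calibration(n); print(n,c)
    for l in ("cell","spare_one","spare_bar","rack","cradle","fixture","clamp","clamp_grip","multimeter","dish"):
        print(l,[(np.round(d["bbox"]),round(d["conf"],2)) for d in look_for(l,n)][:4])
E
```

```text
pics
{'time': 0.0, 'joint_positions': array([-1.4281,  0.0879,  1.3722,  0.    ,  1.6836, -0.1031]), 'qvel': array([ 0.0001,  0.0012, -0.0004, -0.0001,  0.0008,  0.0015]), 'joint_torque': array([  0.0011, -34.0173, -30.2431,   0.072 ,   0.0329,  -0.0002]), 'tool_pos': array([ 0.1338, -0.5331,  0.3015]), 'ee_rot': array([-3.1413,  0.0022, -1.3251]), 'wrist_force': array([-0.3206, -0.6053, -0.0954]), 'wrist_torque': array([-0.0087, -0.0224,  0.0251]), 'width': 0.09390098071737002}
side {'camera_matrix': array([[364.912 ,   0.    , 259.6269],
       [  0.    , 364.912 , 197.6786],
       [  0.    ,   0.    ,   1.    ]]), 'R': array([[-0.8873, -0.4612, -0.0032],
       [-0.3481,  0.6742, -0.6513],
       [ 0.3025, -0.5768, -0.7588]]), 't': array([0.4856, 0.2454, 0.6699])}
cell [(array([230., 219., 248., 258.]), 0.77), (array([154., 314., 190., 346.]), 0.7), (array([188., 259., 214., 295.]), 0.64), (array([155., 260., 258., 321.]), 0.29)]
spare_one [(array([214., 266., 240., 309.]), 0.73)]
spare_bar [(array([160., 243., 187., 285.]), 0.76)]
rack [(array([153., 261., 256., 321.]), 0.73)]
c
[... 552 characters left out ...]
, 't': array([0.0382, 0.5399, 0.8209])}
cell [(array([172., 166., 202., 184.]), 0.85), (array([226., 173., 247., 196.]), 0.8), (array([132., 169., 155., 189.]), 0.8), (array([340., 141., 402., 204.]), 0.22)]
spare_one []
spare_bar [(array([176., 142., 200., 157.]), 0.9)]
rack [(array([175., 139., 208., 219.]), 0.88)]
cradle [(array([339., 142., 404., 200.]), 0.81)]
fixture [(array([328., 139., 402., 231.]), 0.85), (array([336., 144., 401., 201.]), 0.19)]
clamp [(array([369., 143., 403., 172.]), 0.86)]
clamp_grip [(array([369., 141., 403., 172.]), 0.93)]
multimeter [(array([255., 205., 289., 262.]), 0.65)]
dish [(array([264., 151., 289., 177.]), 0.69), (array([255., 206., 287., 265.]), 0.62)]
```

Run:
```python
import cv2
a=cv2.imread("pics/side0.png"); b=cv2.imread("pics/top0.png")
cv2.imwrite("pics/side0z.png",cv2.resize(a[40:360,140:350],None,fx=2.8,fy=1.875*1,interpolation=cv2.INTER_CUBIC) if 0 else cv2.resize(a[190:360,140:350],None,fx=3.5,fy=3.5,interpolation=cv2.INTER_CUBIC))
cv2.imwrite("pics/side0f.png",cv2.resize(a[40:210,230:370],None,fx=3.5,fy=3.5,interpolation=cv2.INTER_CUBIC))
cv2.imwrite("pics/top0z.png",cv2.resize(b[125:275,115:265],None,fx=4,fy=4,interpolation=cv2.INTER_CUBIC))
cv2.imwrite("pics/top0f.png",cv2.resize(b[125:245,300:440],None,fx=5,fy=5,interpolation=cv2.INTER_CUBIC))
```

```text
(no output)
```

View pics/side0.png

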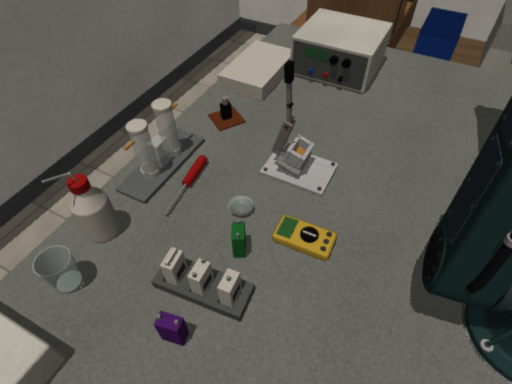

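View pics/top0.png

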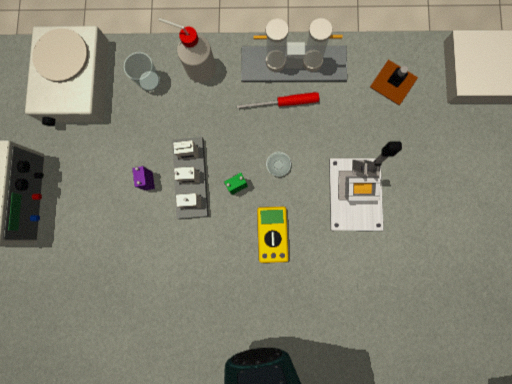

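View pics/side0z.png

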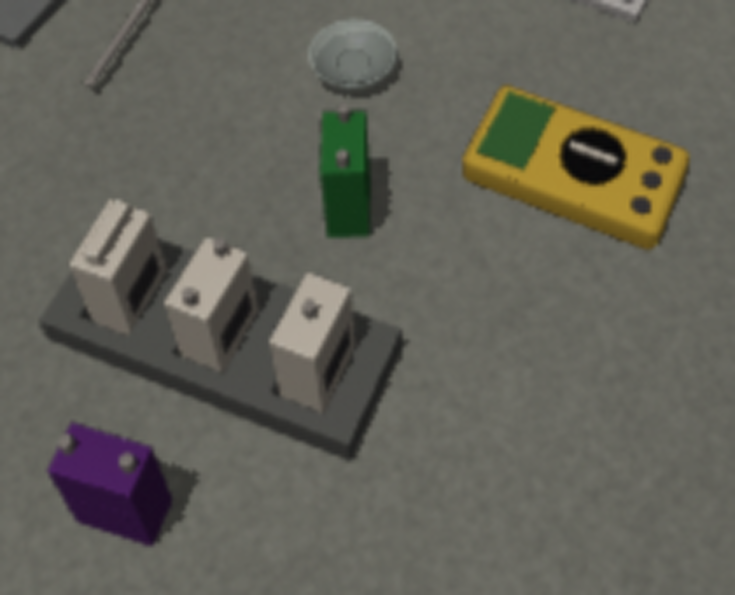

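View pics/side0f.png

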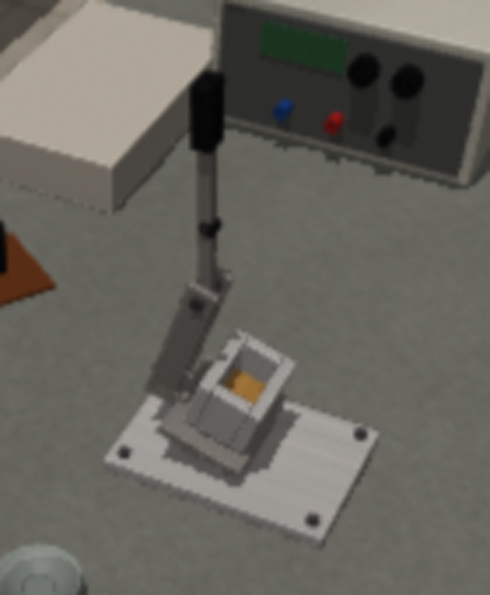

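View pics/top0z.png

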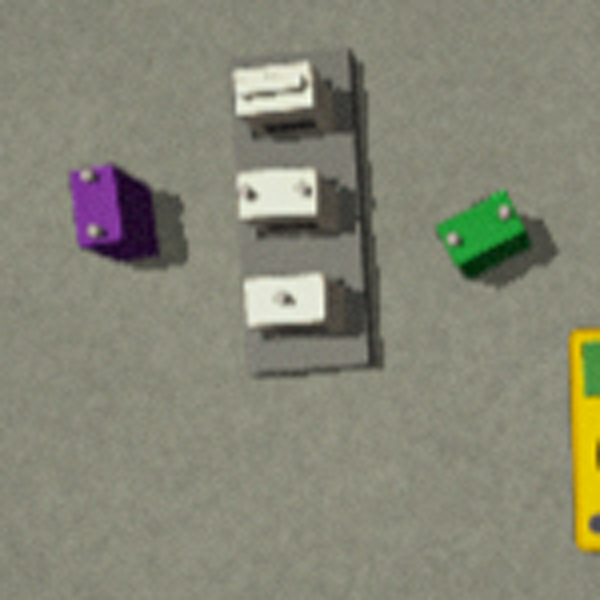

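View pics/top0f.png

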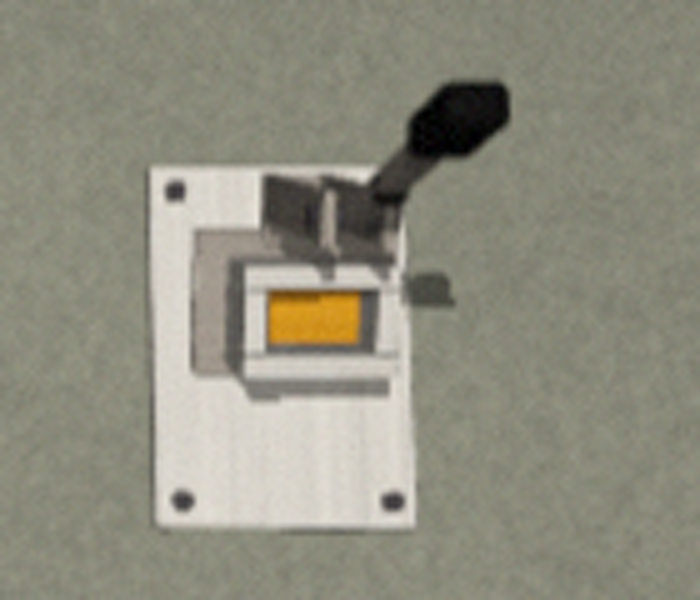

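The two-stud cell is the middle rack cartridge: its studs are at about (177,173) and (191,172) in the top view. The fixture is at top about (330–383, 158–230), with the clamp open at the back. I'll zoom in to measure corners.

```bash
cat > h.py <<'E'
import cv2,numpy as np
def crop(src,dst,x0,y0,w,h,s):
    a=cv2.imread(src)[y0:y0+h,x0:x0+w]
    b=cv2.resize(a,None,fx=s,fy=s,interpolation=cv2.INTER_CUBIC)
    for i in range(0,w,5):
        cv2.line(b,(i*s,0),(i*s,6 if i%10 else 12),(0,0,255),1)
        if i%10==0: cv2.putText(b,str(x0+i),(i*s+2,22),0,.4,(0,0,255),1)
    for i in range(0,h,5):
        cv2.line(b,(0,i*s),(6 if i%10 else 12,i*s),(0,0,255),1)
        if i%10==0: cv2.putText(b,str(y0+i),(12,i*s+5),0,.4,(0,0,255),1)
    cv2.imwrite(dst,b)
E
python3 - <<'E'
from h import crop
crop("pics/top0.png","pics/t1.png",325,150,64,48,12)
crop("pics/top0.png","pics/t2.png",168,135,50,50,12)
crop("pics/side0.png","pics/s1.png",268,110,50,50,12)
crop("pics/side0.png","pics/s2.png",180,250,50,50,12)
crop("pics/side0.png","pics/s3.png",255,140,90,60,8)
E
```

```text
(no output)
```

View pics/t1.png

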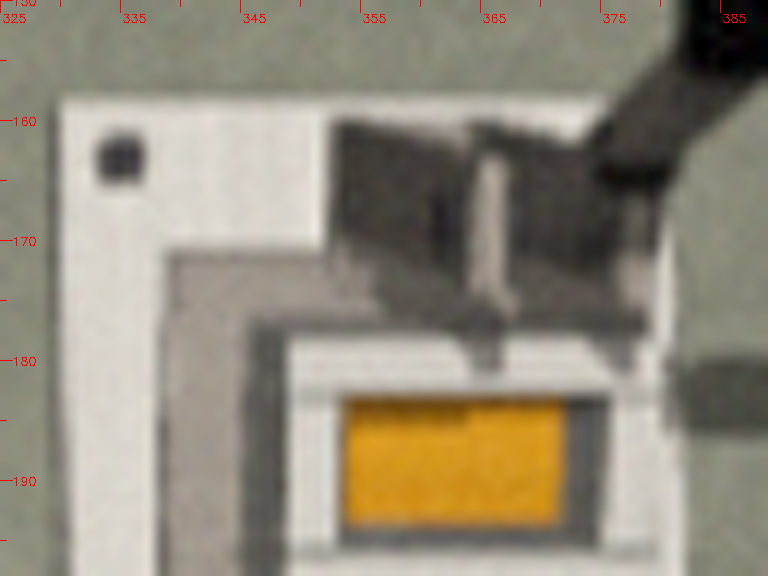

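View pics/t2.png

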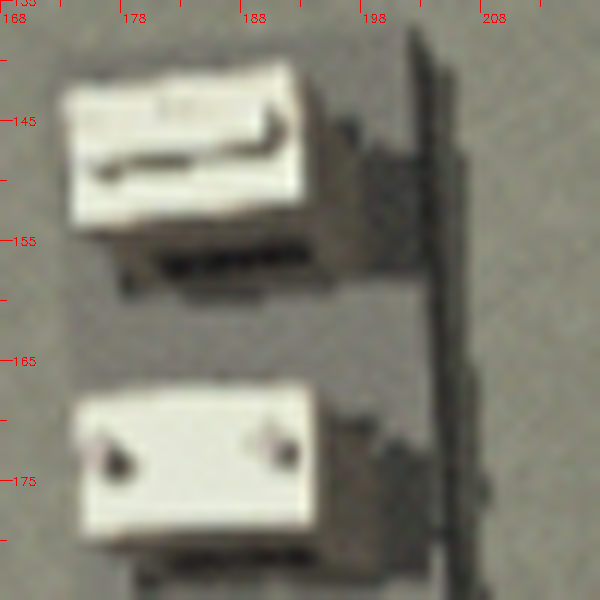

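View pics/s1.png

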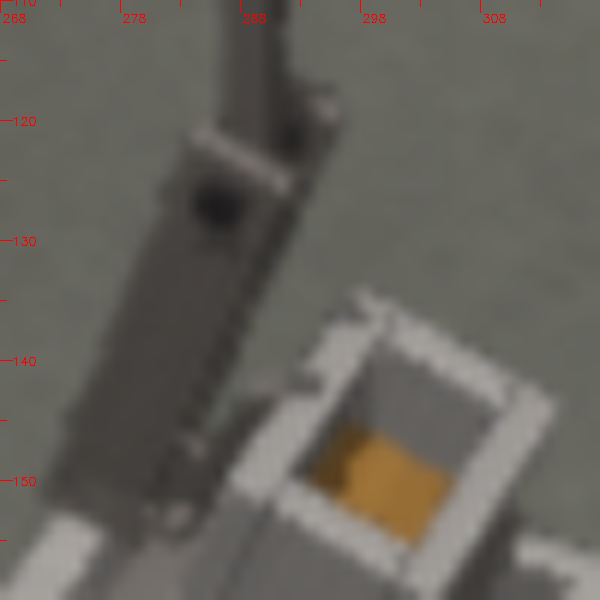

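View pics/s2.png

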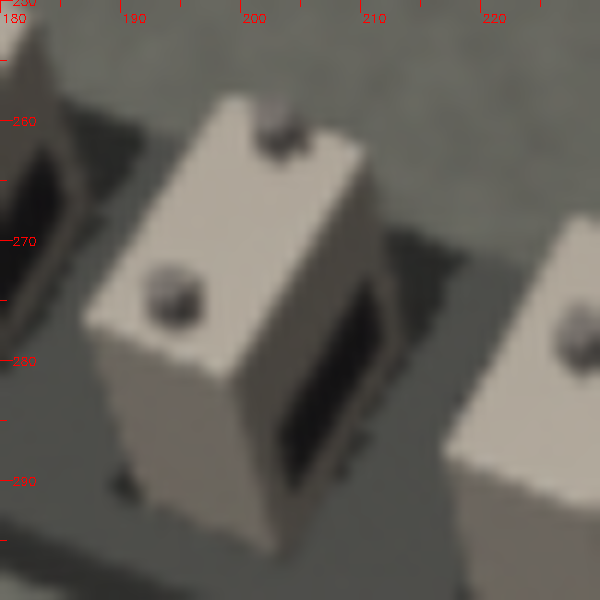

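View pics/s3.png

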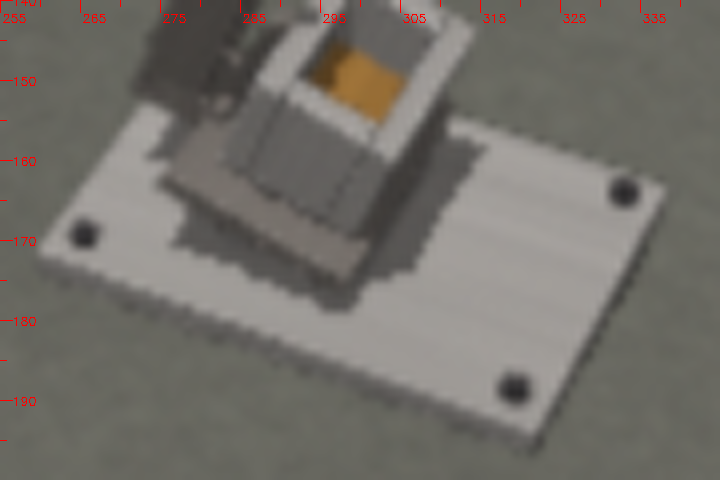

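```bash
cat > m.py <<'E'
from bench import *
import numpy as np
from scipy.optimize import least_squares
from scipy.spatial.transform import Rotation as Ro
np.set_printoptions(precision=4,suppress=True)
CAL={n:get_calibration(n) for n in("side","top")}
def proj(n,X):
    c=CAL[n]; p=(np.atleast_2d(X)@c["R"].T+c["t"])@c["camera_matrix"].T
    return p[:,:2]/p[:,2:]
def px(x0,y0,s,L): return np.array([(x0+(u+.5)/s-.5,y0+(v+.5)/s-.5) for u,v in L])
def ordered(n,X,m):  # match by nearest assignment after removing centroid
    from scipy.optimize import linear_sum_assignment as la
    p=proj(n,X); d=np.linalg.norm((p-p.mean(0))[:,None]-(m-m.mean(0))[None],axis=2)
    i,j=la(d); return m[j]
def rect(a,b,z): return np.array([[sx*a/2,sy*b/2,z] for sx,sy in((1,1),(1,-1),(-1,-1),(-1,1))])
E
python3 - <<'E'
from m import *
for n in CAL: print(n,"cam",-CAL[n]["R"].T@CAL[n]["t"])
# cell
mt=px(168,135,12,[(77,400),(312,382),(318,525),(85,530)]); ms=px(180,250,12,[(232,95),(365,148),(230,378),(85,322)])
loc=rect(.026,.044,.076)
def W(p): 
    return loc@Ro.from_rotvec([0,0,p[2]]).as_matrix().T+[p[0],p[1],0]
def fit(W,p0,ms,mt,which="both"):
    def r(p):
        X=W(p); o=[]
        if which!="side": o.append(proj("top",X)-ordered("top",X,mt))
        if which!="top": o.append(proj("side",X)-ordered("side",X,ms))
        return np.concatenate(o).ravel()
    s=least_squares(r,p0); print(which,s.x,"rms",np.sqrt((s.fun**2).mean())); return s
p0=[0.55,.15,0]
for w in("both","top","side"): fit(W,p0,ms,mt,w)
# pocket opening
mt=px(325,150,12,[(342,397),(612,395),(605,550),(340,548)]); ms=px(268,110,12,[(375,330),(508,405),(415,550),(288,488)])
L2=rect(.029,.047,.030)
def W2(p): return (L2@Ro.from_euler('y',-16,degrees=True).as_matrix().T)@Ro.from_rotvec([0,0,p[2]]).as_matrix().T+[p[0],p[1],.05]
for w in("both","top","side"): s=fit(W2,[.5,-.25,0],ms,mt,w)
L3=rect(.170,.120,.012)
mt=np.vstack([px(325,150,12,[(60,100)]),px(300,125,5,[(413,525),(157,525)])])
ms=px(255,140,8,[(38,252),(665,188),(535,440)])
def fit3(which):
    # order for top: TL=(+x,+y), BR=(-x,-y), BL=(-x,+y); side: corners
    def r(p):
        X=L3@Ro.from_rotvec([0,0,p[2]]).as_matrix().T+[p[0],p[1],0]
        o=[]
        if which!="side": o.append(proj("top",X[[0,2,3]])-mt)
        if which!="top":
            o.append(proj("side",X[[0,2,3]])-ms)
        return np.concatenate(o).ravel()
    s=least_squares(r,[.5,-.25,0]); print("plate",which,s.x,np.round(s.fun,1))
for w in("both","top","side"): fit3(w)
E
```

```text
side cam [0.3136 0.4449 0.6697]
top cam [0.4275 0.0111 0.8854]
both [0.57   0.1977 0.0665] rms 0.39936526287008156
top [0.5695 0.197  0.0635] rms 0.2391995430603451
side [0.5703 0.1981 0.0692] rms 0.37744478329065917
both [ 0.5444 -0.1964  0.0189] rms 0.4495377495425942
top [ 0.5441 -0.1969  0.0097] rms 0.23393405362142436
side [ 0.5446 -0.195   0.0327] rms 0.47001670779768867
plate both [ 0.5345 -0.1939  0.0027] [-0.6 -0.3  0.5  0.4 -0.8 -0.  -0.6 -0.3  0.7 -0.3  0.2 -0.8]
plate top [ 0.5346 -0.1946  0.0027] [-0.3 -0.4  0.8  0.4 -0.5 -0.1]
plate side [ 0.5342 -0.1925  0.0026] [-0.8  0.1  0.7  0.1  0.1 -0.3]
```

>>> jog_arm(moves=[[0,0,-0.045,27,46,0,70],[0,0,-0.045,27,46,0,70],[0,0,-0.045,27,46,0,70],[0,0,-0.045,27,46,0,70],[0,0,0,27,46,0,70],[0,0,0,27,46,0,70],[0,0,0,27,46,0,70],[0,0,0,27,46,0,70],[0,0,0,27,46,0,70],[0,0,0,27,46,0,70],[0,0,0,27,46,0,70],[0,0,0,27,46,0,70]])

```text
time: 2.6
tool_pos: [0.4585, 0.0203, 0.303]
ee_rot: [-3.141, -0.001, -1.505]
wrist_force: [-0.2, -0.5, -0.4]
width: 0.07
```

>>> jog_arm(moves=[[0,0,0,27,45,-10,70],[0,0,0,27,45,-20,70],[0,0,0,27,45,-20,70],[0,0,0,25,40,-10,70],[0,0,0,0,0,0,70],[0,0,0,0,0,0,70]])

```text
time: 3.35
tool_pos: [0.5637, 0.1932, 0.2428]
ee_rot: [3.141, -0.001, -1.505]
wrist_force: [0.6, -0.5, 0.2]
width: 0.0698
```

>>> jog_arm(moves=[[0,0,0,6,4.5,-10,70],[0,0,0,0,0,-20,70],[0,0,0,0,0,0,70]])

```text
time: 3.72
tool_pos: [0.5689, 0.1969, 0.211]
ee_rot: [3.138, -0.001, -1.506]
wrist_force: [0.6, -0.2, 0.5]
width: 0.0706
```

Run:
```python
from m import *
import cv2
from h import crop
for n in("side","top"): cv2.imwrite(f"pics/{n}1.png",snapshot(n)[:,:,::-1])
crop("pics/side1.png","pics/s4.png",130,180,130,130,5); crop("pics/top1.png","pics/t4.png",120,110,130,110,5)
print(get_obs()["tool_pos"])
```

```text
[0.5699 0.1974 0.2131]
```

View pics/s4.png

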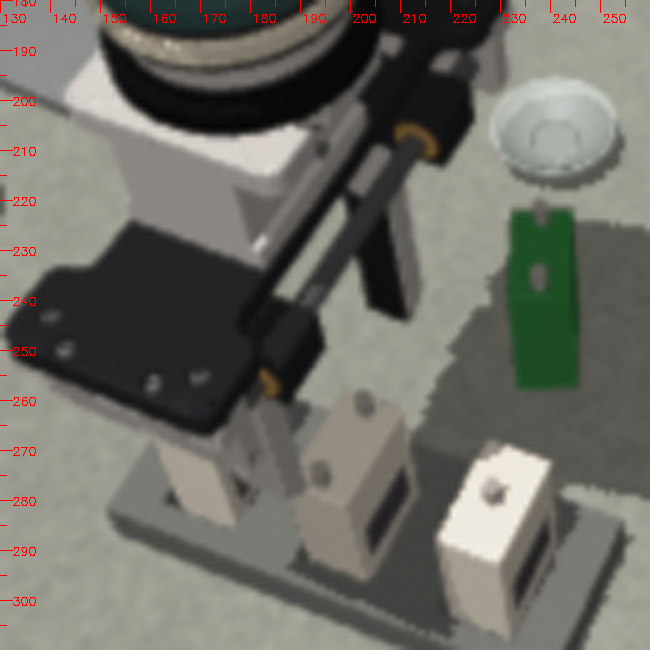

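View pics/t4.png

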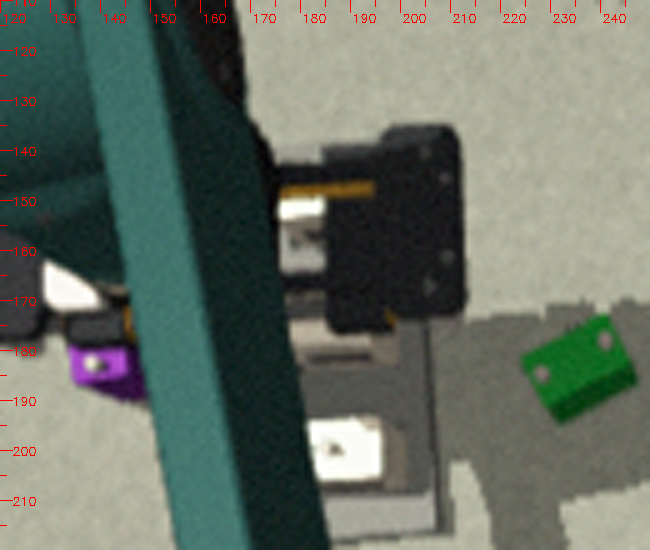

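>>> jog_arm(moves=[[0,0,0,0,0.5,-20,70],[0,0,0,0,0,-20,70],[0,0,0,0,0,-20,70],[0,0,0,0,0,-16,70],[0,0,0,0,0,0,70]])

```text
time: 4.45
tool_pos: [0.5693, 0.1982, 0.1357]
ee_rot: [3.139, -0.0, -1.505]
wrist_force: [0.6, 0.4, 0.1]
width: 0.0702
```

>>> jog_arm(moves=[[0,0,0,0,0,0,50],[0,0,0,0,0,0,35],[0,0,0,0,0,0,30],[0,0,0,0,0,0,30],[0,0,0,0,0,0,30],[0,0,0,0,0,0,30]])

```text
time: 5.2
tool_pos: [0.5703, 0.1984, 0.1376]
ee_rot: [-3.14, -0.0, -1.505]
wrist_force: [-0.1, -1.8, 5.4]
width: 0.0438
```

>>> jog_arm(moves=[[0,0,0,0,0,15,30],[0,0,0,0,0,25,30],[0,0,0,0,0,35,30],[0,0,0,0,0,40,30],[0,0,0,0,0,25,30],[0,0,0,0,0,0,30]])

```text
time: 5.95
tool_pos: [0.5704, 0.199, 0.2795]
ee_rot: [-3.137, 0.001, -1.505]
wrist_force: [-0.7, -0.5, -2.0]
width: 0.0437
```

>>> jog_arm(moves=[[0,0,-0.028,-5,-25,0,30],[0,0,-0.028,-8,-35,0,30],[0,-0.03,0,-10,-40,0,30],[0,-0.04,0,-10,-45,0,30],[0,-0.04,0,-10,-45,0,30],[0,-0.04,0,-10,-45,0,30],[0,-0.04,0,-10,-45,0,30],[0,-0.04,0,-10,-45,0,30],[0,-0.04,0,-10,-35,-5,30],[0,-0.009,0,-5,-25,-5,30],[0,0,0,0,-10,-6,30],[0,0,0,0,0,0,30]])

```text
time: 7.45
tool_pos: [0.4813, -0.1961, 0.2586]
ee_rot: [-2.866, -0.0, -1.562]
wrist_force: [-0.9, -0.3, -1.9]
width: 0.0436
```

Run:
```python
from m import *
import cv2
from h import crop
for n in("side","top"): cv2.imwrite(f"pics/{n}2.png",snapshot(n)[:,:,::-1])
crop("pics/side2.png","pics/s5.png",230,60,130,130,5); crop("pics/top2.png","pics/t5.png",300,110,130,110,5)
o=get_obs();print(o["tool_pos"],o["ee_rot"],o["wrist_force"],o["wrist_torque"])
```

```text
[ 0.482  -0.1955  0.26  ] [-2.8637 -0.0014 -1.5603] [ 0.6686 -0.4134 -1.7724] [-0.0412  0.184  -0.0363]
```

View pics/s5.png

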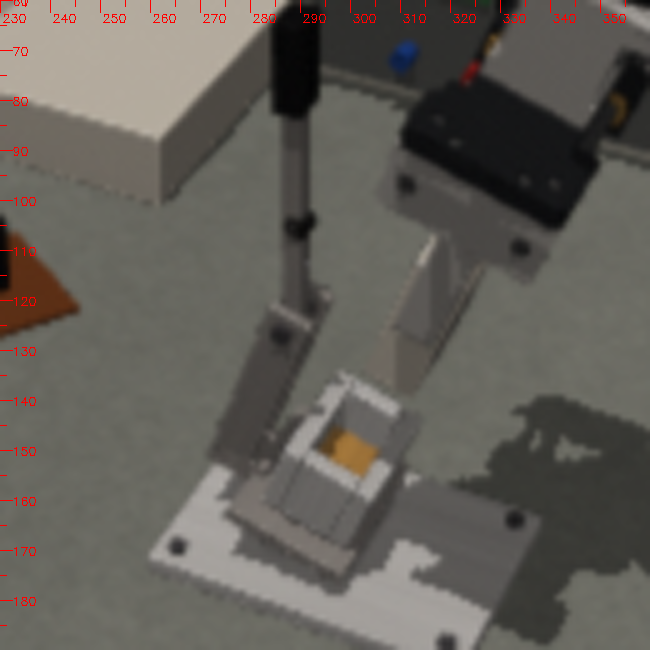

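View pics/t5.png

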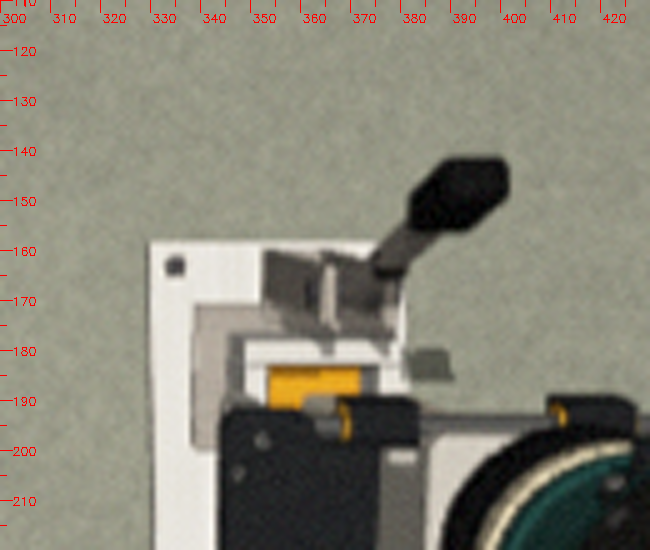

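```bash
cat > ov.py <<'E'
from m import *
import cv2,sys
def tcp(o): return np.array(o["tool_pos"]),Ro.from_euler("xyz",o["ee_rot"]).as_matrix()
def overlay(n,src,dst,boxes,x0,y0,w,h,s):
    a=cv2.imread(src)[y0:y0+h,x0:x0+w]; b=cv2.resize(a,None,fx=s,fy=s,interpolation=cv2.INTER_CUBIC)
    for X,col in boxes:
        p=((proj(n,X)-[x0,y0]+.5)*s).astype(int)
        for i in range(len(p)):
            for j in range(i):
                if np.isin(np.linalg.norm(X[i]-X[j])*1000,[26,44,70,29,47]).any() or any(abs(np.linalg.norm(X[i]-X[j])*1000-q)<.01 for q in(26,44,70,29,47)):
                    cv2.line(b,tuple(map(int,p[i])),tuple(map(int,p[j])),col,1)
    cv2.imwrite(dst,b)
def cellbox(P,R,g,dx=0,dy=0):
    # tool x ~ cell -y ; cell z = -tool z ; underside at tool z = 78+g
    L=np.vstack([rect(.026,.044,0),rect(.026,.044,.07)])
    # cell axes in tool: y->-x?, x-> , z->-z
    M=np.array([[0,-1,0],[-1,0,0],[0,0,-1]]).T*1.0
    return (np.array([dx,dy,(78+g)/1000])+L@M.T)@R.T+P
def pocket(x,y,yaw):
    return (rect(.029,.047,.030)@Ro.from_euler('y',-16,degrees=True).as_matrix().T)@Ro.from_rotvec([0,0,yaw]).as_matrix().T+[x,y,.05]
E
python3 - <<'E'
from ov import *
o=get_obs();P,R=tcp(o);print(R)
B=[(cellbox(P,R,53.6),(0,0,255)),(pocket(.5444,-.1964,.01),(0,255,0))]
overlay("side","pics/side2.png","pics/so.png",B,260,90,90,80,8)
overlay("top","pics/top2.png","pics/to.png",B,330,160,80,70,8)
E
```

```text
[[ 0.0105 -0.9616  0.2743]
 [-0.9999 -0.0105  0.0016]
 [ 0.0014 -0.2743 -0.9616]]
```

View pics/so.png

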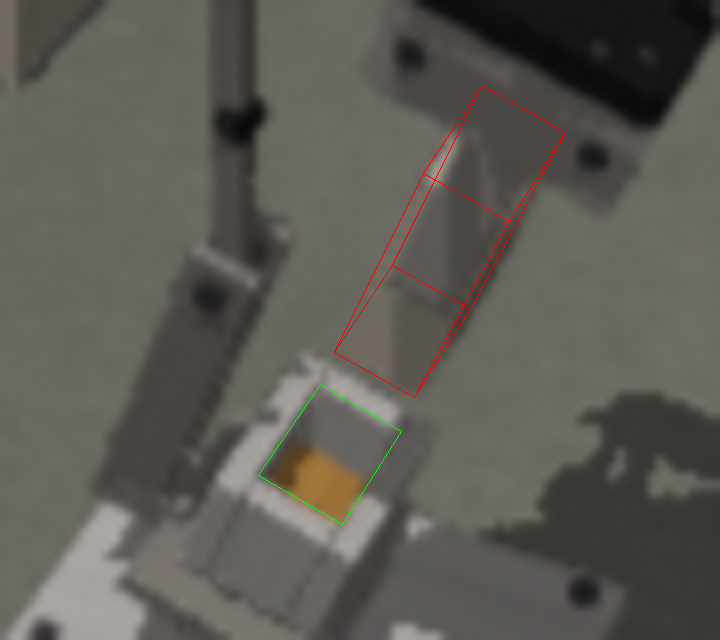

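View pics/to.png

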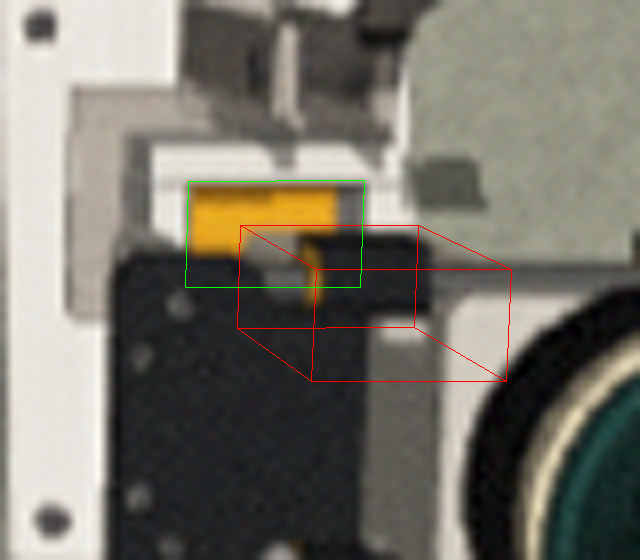

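Run:
```python
import cv2,numpy as np
a=cv2.imread("pics/side2.png")[115:150,290:335].astype(float)
a=np.clip((a-50)*2.0,0,255).astype(np.uint8)
cv2.imwrite("pics/sz.png",cv2.resize(a,None,fx=16,fy=16,interpolation=cv2.INTER_CUBIC))
```

```text
(no output)
```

View pics/sz.png

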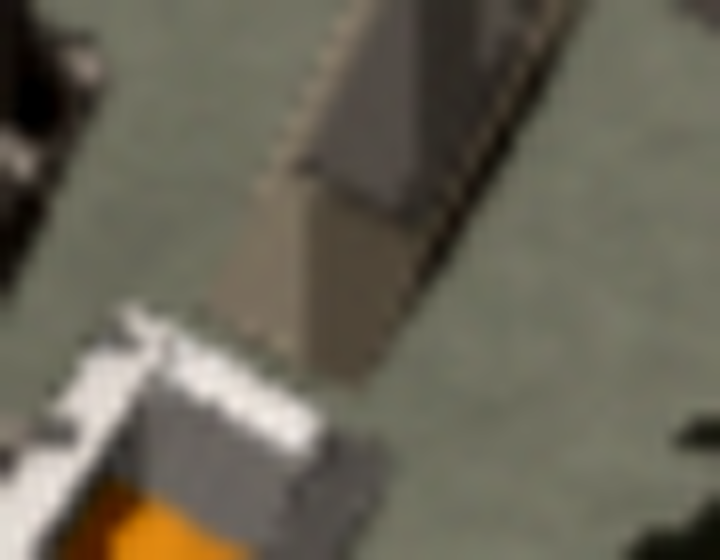

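```bash
cat > cr.py <<'E'
from ov import *
C0=np.array([.5444,-.1964,.05]); RC=Ro.from_euler("zy",[.01,-np.radians(16)]).as_matrix()  # Rz*Ry? intrinsic below
RC=Ro.from_rotvec([0,0,.01]).as_matrix()@Ro.from_euler('y',-16,degrees=True).as_matrix()
def rep(g=53.6):
    o=get_obs();P,R=tcp(o)
    u=P+R@[0,0,(78+g)/1000]
    print("t",o["time"],"underside in cradle mm",(RC.T@(u-C0))*1000)
    M=np.array([[0,-1,0],[-1,0,0],[0,0,-1.]])
    print("rot err cell vs cradle (world rotvec to add)",Ro.from_matrix(RC@(R@M).T).as_rotvec())
    print("F cradle",RC.T@o["wrist_force"],"T",RC.T@o["wrist_torque"],"w",o["width"])
    return o
E
python3 - <<'E'
from cr import *
rep()
for d in ([1,0,0],[0,1,0],[0,0,1]): print(RC@np.array(d))
E
```

```text
t 7.55 underside in cradle mm [-2.2451  1.3487 87.4565]
rot err cell vs cradle (world rotvec to add) [ 0.0014 -0.0013 -0.0005]
F cradle [ 0.1501 -0.4201 -1.8869] T [-0.0479  0.1844 -0.0241] w 0.04356472119783861
[0.9612 0.0096 0.2756]
[-0.01  1.    0.  ]
[-0.2756 -0.0028  0.9613]
```

>>> jog_arm(moves=[[0,0,0,4.4,-1.2,-10.4,30],[0,0,0,5,0,-16,30],[0,0,0,4,0,-13,30],[0,0,0,3,0,-10,30],[0,0,0,0,0,0,30],[0,0,0,0,0,0,30]])

```text
time: 8.3
tool_pos: [0.4984, -0.1978, 0.2116]
ee_rot: [-2.862, -0.003, -1.561]
wrist_force: [-0.6, -0.4, -1.5]
width: 0.0441
```

Run:
```python
from cr import *
for n in("side","top"): cv2.imwrite(f"pics/{n}3.png",snapshot(n)[:,:,::-1])
rep()
o=get_obs();P,R=tcp(o)
B=[(cellbox(P,R,53.6),(0,0,255)),(pocket(.5444,-.1964,.01),(0,255,0))]
overlay("side","pics/side3.png","pics/so3.png",[],270,110,50,50,12)
overlay("side","pics/side3.png","pics/so4.png",B,270,110,50,50,12)
```

```text
t 8.4 underside in cradle mm [ 0.6406 -1.5589 36.8913]
rot err cell vs cradle (world rotvec to add) [0.0036 0.001  0.0008]
F cradle [-0.0608  0.1943 -2.4474] T [0.0195 0.2251 0.0082] w 0.04405533970972956
```

View pics/so3.png

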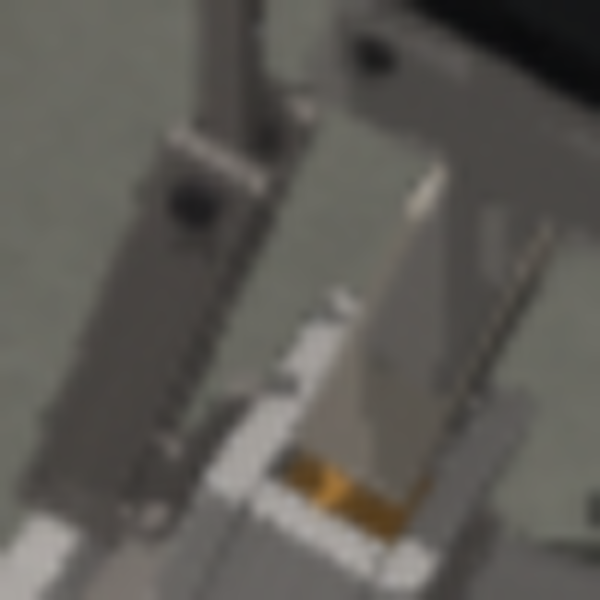

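View pics/so4.png

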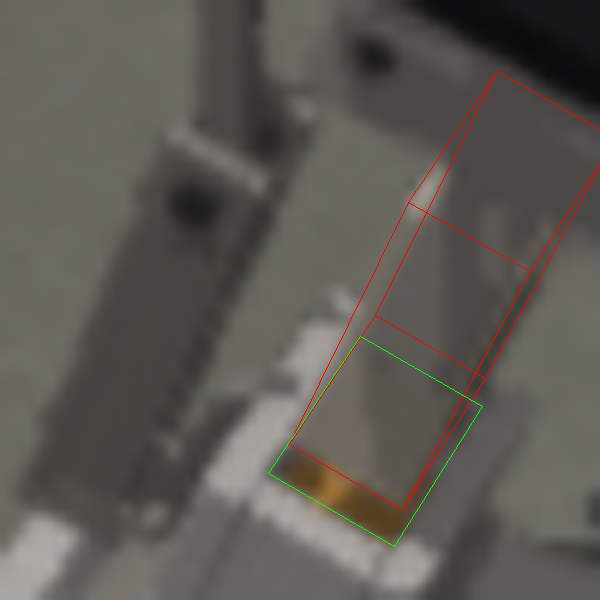

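>>> jog_arm(moves=[[0,0,0,0.4,1,-4,30],[0,0,0,0.5,0,-2,30],[0,0,0,0.5,0,-2,30],[0,0,0,0.5,0,-2,30],[0,0,0,0,0,0,30]])

```text
time: 9.02
tool_pos: [0.5001, -0.1966, 0.201]
ee_rot: [-2.863, -0.003, -1.561]
wrist_force: [0.1, -0.2, -1.5]
width: 0.0438
```

Run:
```python
from cr import *
rep()
```

```text
t 9.025 underside in cradle mm [-1.0401 -0.1532 25.8051]
rot err cell vs cradle (world rotvec to add) [ 0.0026 -0.0006  0.0006]
F cradle [-0.3452 -0.2063 -1.4109] T [ 0.0001  0.248  -0.0135] w 0.043847447329309085
```

>>> jog_arm(moves=[[0,0,0,1,0,-2,30],[0,0,0,0.6,0,-2,30],[0,0,0,0.6,0,-2,30],[0,0,0,0,0,0,30]])

```text
time: 9.52
tool_pos: [0.5022, -0.1966, 0.1949]
ee_rot: [-2.863, -0.002, -1.561]
wrist_force: [-0.5, 0.1, -1.0]
width: 0.0439
```

Run:
```python
from cr import *
rep()
```

```text
t 9.525 underside in cradle mm [-0.6965 -0.1375 19.3471]
rot err cell vs cradle (world rotvec to add) [ 0.0025 -0.0008  0.0006]
F cradle [-0.7273  0.1367 -0.8833] T [-0.04    0.2624 -0.0119] w 0.04392871053120554
```

>>> jog_arm(moves=[[0,0,0,0.8,0,-2,30],[0,0,0,0.6,0,-2,30],[0,0,0,0.6,0,-2,30],[0,0,0,0.6,0,-2,30],[0,0,0,0.6,0,-2,30],[0,0,0,0,0,0,30]])

```text
time: 10.28
tool_pos: [0.5054, -0.1966, 0.185]
ee_rot: [-2.863, -0.003, -1.561]
wrist_force: [-0.2, 0.1, -1.5]
width: 0.0439
```

Run:
```python
from cr import *
rep()
```

```text
t 10.275 underside in cradle mm [-0.3378 -0.1653  8.9029]
rot err cell vs cradle (world rotvec to add) [ 0.0025 -0.0007  0.0006]
F cradle [-0.564  0.102 -1.409] T [-0.0539  0.2521  0.0533] w 0.04392878517529968
```

>>> jog_arm(moves=[[0,0,0,0.3,0,-1,30],[0,0,0,0.3,0,-1,30],[0,0,0,0.3,0,-1,30],[0,0,0,0,0,0,30]])

```text
time: 10.78
tool_pos: [0.5064, -0.1966, 0.1822]
ee_rot: [-2.863, -0.003, -1.561]
wrist_force: [0.0, 0.1, -1.7]
width: 0.0435
```

Run:
```python
from cr import *
rep()
for n in("side","top"): cv2.imwrite(f"pics/{n}5.png",snapshot(n)[:,:,::-1])
overlay("side","pics/side5.png","pics/so5.png",[],260,100,60,60,10)
```

```text
t 10.775 underside in cradle mm [-0.1515 -0.2303  5.9401]
rot err cell vs cradle (world rotvec to add) [ 0.0027 -0.0004  0.0006]
F cradle [-0.4554  0.0545 -1.6849] T [-0.0508  0.1732 -0.051 ] w 0.04350763834247653
```

View pics/so5.png

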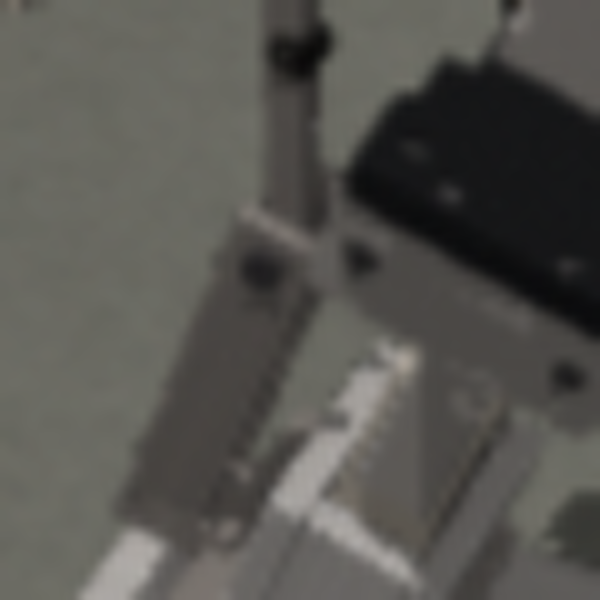

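>>> jog_arm(moves=[[0,0,0,0.3,0,-1,30],[0,0,0,0,0,0,30]])

```text
time: 11.12
tool_pos: [0.5068, -0.1968, 0.1818]
ee_rot: [-2.862, -0.003, -1.561]
wrist_force: [-1.7, 0.8, 0.1]
width: 0.0438
```

Run:
```python
from cr import *
rep()
```

```text
t 11.125 underside in cradle mm [ 0.1358 -0.3958  5.4233]
rot err cell vs cradle (world rotvec to add) [0.0031 0.     0.0006]
F cradle [-1.5691  0.7987  0.5137] T [ 0.0951  0.3767 -0.0388] w 0.043849968112258955
```

>>> jog_arm(moves=[[0,0,0,0,0,0,50],[0,0,0,0,0,0,58],[0,0,0,0,0,0,62],[0,0,0,0,0,0,62],[0,0,0,0,0,0,62]])

```text
time: 11.75
tool_pos: [0.5068, -0.1967, 0.1813]
ee_rot: [-2.863, -0.003, -1.561]
wrist_force: [-0.2, -0.0, -0.1]
width: 0.0618
```

Run:
```python
from cr import *
rep()
```

```text
t 11.75 underside in cradle mm [-0.0323 -0.282   4.9824]
rot err cell vs cradle (world rotvec to add) [ 0.0028 -0.0002  0.0006]
F cradle [-0.2488 -0.0407 -0.0204] T [ 0.0125  0.1611 -0.0021] w 0.06176091372106202
```

>>> jog_arm(moves=[[0,0,0,-3,0,10,62],[0,0,0,-6,0,20,62],[0,0,0,-8,0,28,62],[0,0,0,-12,0,40,62],[0,0,0,-50,0,10,62],[0,0,0,-50,0,0,62],[0,0,0,-30,0,0,62],[0,0,0,0,0,0,62]])

```text
time: 12.75
tool_pos: [0.3466, -0.1968, 0.2905]
ee_rot: [-2.86, -0.005, -1.564]
wrist_force: [-0.0, 0.0, 1.9]
width: 0.062
```

Run:
```python
from cr import *
for n in("side","top"):
    cv2.imwrite(f"pics/{n}6.png",snapshot(n)[:,:,::-1]); print([(np.round(d["bbox"]),d["conf"]) for d in look_for("clamp_grip",n)])
overlay("side","pics/side6.png","pics/so6.png",[],260,50,90,110,6)
overlay("top","pics/top6.png","pics/to6.png",[],320,130,90,80,8)
o=rep()
print(o["joint_positions"])
```

```text
[(array([285.,  62., 294., 121.]), 0.7)]
[(array([370., 143., 402., 172.]), 0.91)]
t 12.95 underside in cradle mm [-122.3319    1.3298  152.676 ]
rot err cell vs cradle (world rotvec to add) [ 0.0028  0.0002 -0.0001]
F cradle [-0.1622 -0.6527  0.5167] T [ 0.0331  0.1576 -0.0113] w 0.062017702129855086
[-0.7817 -0.3942  1.8329  0.1961  1.5034  0.785 ]
```

View pics/so6.png

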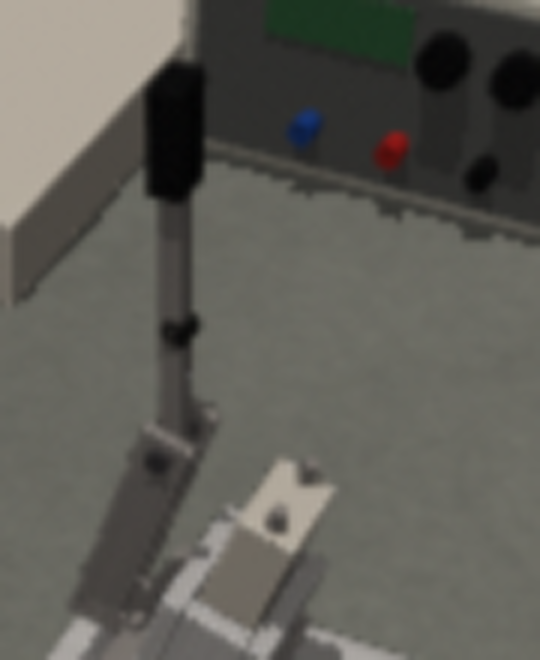

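View pics/to6.png

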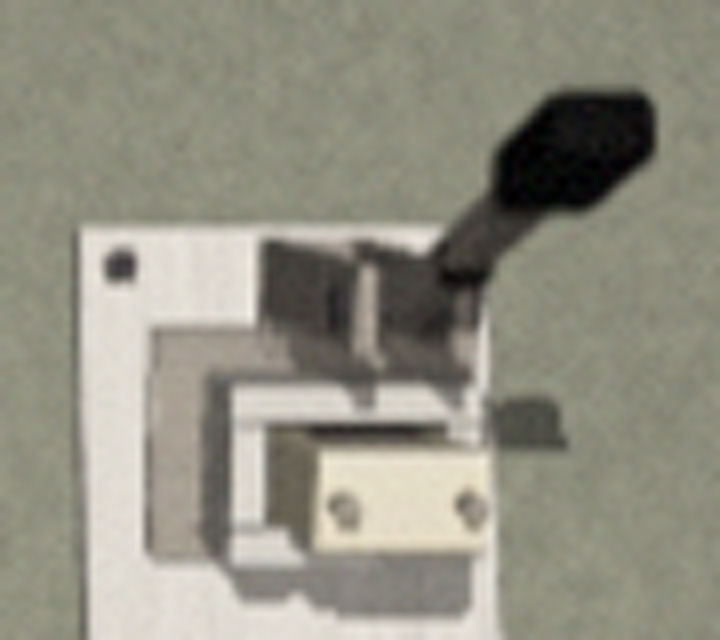

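Run:
```python
from cr import *
import cv2
# dark-mask bbox of grip
for n,(x0,x1,y0,y1) in {"top":(376,410,136,164),"side":(280,297,56,86)}.items():
    im=cv2.cvtColor(cv2.imread(f"pics/{n}6.png"),cv2.COLOR_BGR2GRAY)[y0:y1,x0:x1]
    print(n); print(im[::2,::2])
```

```text
top
[[137 140 141 143 140 137 143 141 135 134 140 138 136 143 136 135 133]
 [136 140 141 139 137 136 140 138 135 135 136 133 139 139 140 136 135]
 [142 137 141 141 136 139 139 121 126 123 122 119 133 141 135 133 136]
 [141 132 138 143 142 138  61  26  24  20  23  25  36 139 141 139 136]
 [138 139 140 145 143  66   3  17  16  16  20  16  21 130 141 136 137]
 [138 138 140 139  68   6   6  23  20  20  17  20  11 131 132 136 127]
 [138 136 139  70   4   1   5  18  16  26  17  19  14 129 137 145 134]
 [142 142 138  28   9   6   5   5  10   0   5   6  69 135 137 140 135]
 [143 141 142  26  15  12  11   0   2  10  14  93 138 141 135 133 132]
 [137 144  96  17   1   3   5   6  10  14 105 142 139 140 134 138 140]
 [139  98  66  38  30  29  55  72  70 120 140 138 138 141 140 143 140]
 [ 99  63  69  62  55  81 140 144 141 134 135 138 142 137 140 139 136]
 [ 61  70  59  60  94 145 144 139 141 145 143 143 141 143 137 140 137]
 [ 67  67  51 111 145 137 138 141 133 138 142 139 143 146 141 138 140]]
side
[[172 171 171 171 171 126  78  47  47]
 [171 171 171 171 150  88  70  46  47]
 [171 171 171 157  50  46  45  45  47]
 [171 171 159  45  12  12  12  35  47]
 [171 166  58  12  13  11   7  38  47]
 [164  89  28   7   8   8   4  40  47]
 [ 95  74  30   6   6   6   4  41  47]
 [ 73  73  29   6   6   7   5  41  47]
 [ 73  73  34   6   6   6   6  44  48]
 [ 73  73  34   6   5   6   6  64  78]
 [ 73  71  31   6   7   5   5  54  60]
 [ 72  68  44   7   7   6   5  91 102]
 [ 66 100  48   8   5   6  24  97 104]
 [ 96 102  62  17   9  10  87 105 104]
 [106 105 103  71  50  46  94 103 104]]
```

```bash
cat > cl.py <<'E'
from cr import *
import cv2
from scipy.optimize import minimize
H=C0+np.array([0,0,0])  # set y separately
def hinge(y): 
    h=np.array([C0[0],y,.05])+RC@[.05,0,.078]; return h
def grip(th,y,dx=0):
    d=RC@[-np.cos(th),0,np.sin(th)]; n=RC@[np.sin(th),0,np.cos(th)]; e=RC@[0,1,0]
    c=hinge(y)+[dx,0,0]+.13*d
    return c,np.array([c+a*.022*d+b*.011*e+g*.008*n for a in(-1,1) for b in(-1,1) for g in(-1,1)])
BOX={"top":(378,410,136,157),"side":(283,297,58,88)}
def fitgrip(tag,thr=42):
    M={}
    for n,(x0,x1,y0,y1) in BOX.items():
        im=cv2.cvtColor(cv2.imread(f"pics/{n}{tag}.png"),cv2.COLOR_BGR2GRAY)[y0:y1,x0:x1]
        im=cv2.resize(im,None,fx=8,fy=8,interpolation=cv2.INTER_LINEAR); M[n]=im<(70 if n=="top" else 27)
    def iou(p,only=None):
        s=0
        for n,(x0,x1,y0,y1) in BOX.items():
            if only and n!=only: continue
            q=proj(n,grip(p[0],p[1]/1000,p[2]/1000)[1]); q=(q-[x0,y0]+.5)*8
            m=np.zeros(M[n].shape,np.uint8); cv2.fillConvexPoly(m,cv2.convexHull(q.astype(np.int32)),1)
            m=m>0; s-= (m&M[n]).sum()/(m|M[n]).sum()
        return s
    for only in(None,"top","side"):
        best=min((minimize(iou,[t,y,dx],args=(only,),method="Nelder-Mead",options=dict(initial_simplex=[[t,y,dx],[t+.05,y,dx],[t,y+2,dx],[t,y,dx+2]])) for t in(1.85,1.95,2.05) for y in(-197,-194) for dx in (-1,1)),key=lambda s:s.fun)
        c=grip(best.x[0],best.x[1]/1000,best.x[2]/1000)[0]
        print(only,best.x,best.fun,"centre",c*1000)
E
python3 - <<'E'
from cl import *
print(hinge(-.194)); fitgrip(6)
E
```

```text
[ 0.571  -0.1937  0.1388]
None [   1.8947 -193.2856   -0.0809] -1.5281943854437707 centre [ 576.6808 -192.962   268.6308]
top [   1.91   -193.1223   -2.3479] -0.8516926091215848 centre [ 576.3977 -192.7788  268.527 ]
side [   1.8787 -190.9251    5.7135] -0.7111436056784256 centre [ 580.4046 -190.6222  268.7068]
```

>>> jog_arm(moves=[[0,0,0,0,1,30,62],[0,0,0,0,2.5,23,62],[0,0,0,40,0,0,62],[0,0,0,50,0,0,62],[0,0,0,45,0,0,62],[0,0,0,35,0,0,62],[0,0,0,25,0,0,62],[0,0,0,12,0,0,55],[0,0,0,0,0,0,45],[0,0,0,0,0,0,40]])

```text
time: 14.2
tool_pos: [0.5543, -0.1932, 0.3424]
ee_rot: [-2.863, -0.003, -1.561]
wrist_force: [0.2, 0.6, -0.8]
width: 0.0411
```

Run:
```python
from cr import *
for n in("side","top"):
    cv2.imwrite(f"pics/{n}7.png",snapshot(n)[:,:,::-1])
overlay("side","pics/side7.png","pics/so7.png",[],250,20,110,110,6)
o=rep(0);P,R=tcp(o)
print("grasp pt",(P+R@[0,0,.078])*1000)
```

```text
t 14.3 underside in cradle mm [ 90.0547   2.7653 200.7528]
rot err cell vs cradle (world rotvec to add) [0.0031 0.0002 0.0011]
F cradle [-0.4678 -0.012   0.3178] T [-0.0165  0.1073  0.0268] w 0.04025232908310813
grasp pt [ 575.602  -193.3226  267.7984]
```

View pics/so7.png

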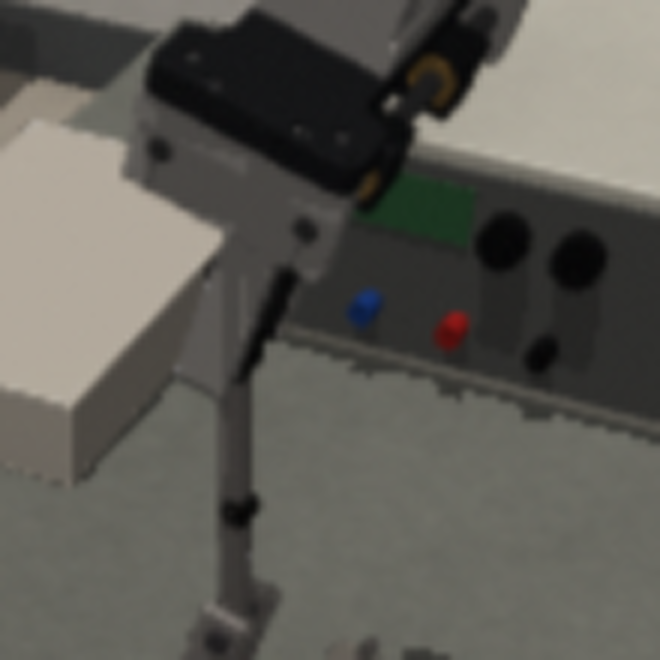

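Fingers straddle the black grip; pinching now.

>>> jog_arm(moves=[[0,0,0,0,0,0,30],[0,0,0,0,0,0,20],[0,0,0,0,0,0,12],[0,0,0,0,0,0,12],[0,0,0,0,0,0,12]])

```text
time: 14.92
tool_pos: [0.5544, -0.1943, 0.3427]
ee_rot: [-2.863, -0.005, -1.563]
wrist_force: [-1.7, -5.4, 1.4]
width: 0.0218
```

Run:
```python
from cl import *
o=rep(0);P,R=tcp(o); gp=P+R@[0,0,.078]
h=hinge(-.193); v=RC.T@(gp-h); print("grasp",gp*1000,"th",np.arctan2(v[2],-v[0]),"r",np.hypot(v[0],v[2])*1000)
th0=np.arctan2(v[2],-v[0]); r=.13
prev=gp
ths=np.linspace(th0,0,23)[1:]
for t in ths:
    p=h+RC@[-r*np.cos(t),0,r*np.sin(t)]; d=(p-prev)*1000; prev=p; print(round(t,3),np.round([d[0],d[2]],1),np.round(p*1000,1))
```

```text
t 14.925 underside in cradle mm [ 90.2859   1.6501 200.5692]
rot err cell vs cradle (world rotvec to add) [ 0.0047 -0.0004  0.0022]
F cradle [-1.2893 -5.4268  1.8454] T [-0.3901  0.3175 -0.1546] w 0.021838630434401127
grasp [ 575.8859 -194.435   267.6856] th 1.8880883691734789 r 129.01866622799193
1.802 [-11.1   0.9] [ 564.8 -192.8  268.6]
1.716 [-11.1  -1. ] [ 553.6 -192.9  267.6]
1.631 [-11.  -2.] [ 542.7 -193.   265.6]
1.545 [-10.8  -2.9] [ 531.9 -193.1  262.8]
1.459 [-10.5  -3.8] [ 521.4 -193.2  258.9]
1.373 [-10.1  -4.7] [ 511.3 -193.3  254.3]
1.287 [-9.7 -5.5] [ 501.6 -193.4  248.7]
1.202 [-9.2 -6.3] [ 492.4 -193.5  242.4]
1.116 [-8.6 -7.1] [ 483.9 -193.6  235.3]
1.03 [-8.  -7.8] [ 475.9 -193.7  227.4]
0.944 [-7.3 -8.5] [ 468.7 -193.8  219. ]
0.858 [-6.5 -9.1] [ 462.2 -193.8  209.9]
0.772 [-5.7 -9.6] [ 456.5 -193.9  200.3]
0.687 [ -4.9 -10. ] [ 451.6 -193.9  190.3]
0.601 [ -4.  -10.4] [ 447.6 -194.   179.8]
0.515 [ -3.1 -10.7] [ 444.6 -194.   169.1]
0.429 [ -2.1 -10.9] [ 442.4 -194.   158.2]
0.343 [ -1.2 -11.1] [ 441.2 -194.   147.1]
0.257 [ -0.2 -11.2] [ 441.  -194.   135.9]
0.172 [  0.7 -11.1] [ 441.7 -194.   124.8]
0.086 [  1.7 -11. ] [ 443.4 -194.   113.8]
0.0 [  2.6 -10.8] [ 446.  -194.   102.9]
```

>>> jog_arm(moves=[[0,0,0,-6,-1.2,0,12],[0,0,0,-8,0,0,12],[0,0,0,-8,0,-1,12],[0,0,0,-11,0,-2,12],[0,0,0,-11,0,-3,12],[0,0,0,-10.5,0,-3.8,12],[0,0,0,-10,0,-4.7,12],[0,0,0,0,0,0,12]])

```text
time: 15.92
tool_pos: [0.4898, -0.1938, 0.3277]
ee_rot: [-2.863, -0.001, -1.561]
wrist_force: [-0.7, -0.4, 0.1]
width: 0.0122
```

```bash
cat > st.py <<'E'
from cl import *
def st():
    o=rep(0);P,R=tcp(o); gp=P+R@[0,0,.078]
    h=hinge(-.195); v=RC.T@(gp-h); t=np.arctan2(v[2],-v[0]); print("grasp",gp*1000,"th",t,"r",np.hypot(v[0],v[2])*1000)
    d=RC@[-np.cos(t),0,np.sin(t)];print("radial F",d@o["wrist_force"],"world F",o["wrist_force"])
if __name__=="__main__": st()
E
python3 st.py
```

```text
t 15.925 underside in cradle mm [ 24.0237   3.0587 203.9374]
rot err cell vs cradle (world rotvec to add) [ 0.0015 -0.0009  0.0002]
F cradle [-0.6006 -0.3842  0.2923] T [0.0075 0.1472 0.0248] w 0.012200411169353546
grasp [ 511.2513 -193.6727  252.6591] th 1.3672888603270577 r 128.59499914133994
radial F 0.4076713501744566 world F [-0.6541 -0.3907  0.1154]
```

Run:
```python
from cr import *
for n in("side","top"):
    cv2.imwrite(f"pics/{n}8.png",snapshot(n)[:,:,::-1])
overlay("side","pics/side8.png","pics/so8.png",[],250,20,110,130,5)
overlay("top","pics/top8.png","pics/to8.png",[],320,130,90,80,6)
```

```text
(no output)
```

View pics/so8.png

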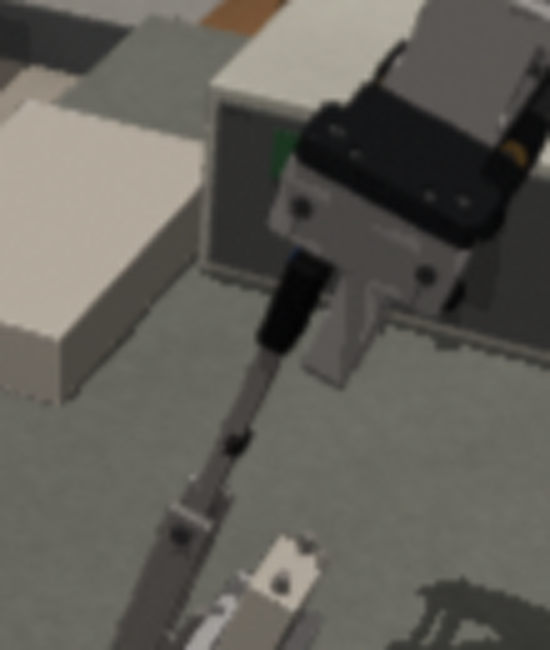

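View pics/to8.png

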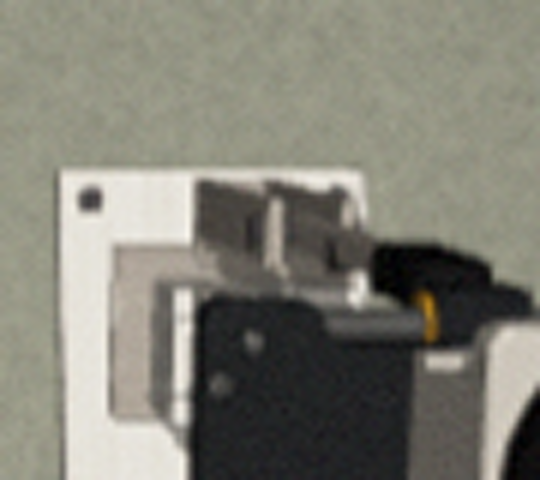

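Run:
```python
from cl import *
for t in np.arange(1.3,1.9,.1):
    d=RC@[-np.cos(t),0,np.sin(t)]; h=hinge(-.195)
    print(round(t,2),"inner end",proj("side",h+.108*d),"centre world",(h+.13*d)*1000)
print("obs inner end ~",(277+.5)/5+249.5,(345.5)/5+19.5)
```

```text
1.3 inner end [[316.2269  94.5036]] centre world [ 503.0107 -195.4139  249.5851]
1.4 inner end [[312.2552  91.1891]] centre world [ 514.4136 -195.2999  255.8156]
1.5 inner end [[308.0168  88.2177]] centre world [ 526.3816 -195.1802  260.8765]
1.6 inner end [[303.5683  85.6296]] centre world [ 538.795  -195.0561  264.7173]
1.7 inner end [[298.97    83.4587]] centre world [ 551.5298 -194.9287  267.2996]
1.8 inner end [[294.2841  81.7313]] centre world [ 564.4587 -194.7994  268.5975]
obs inner end ~ 305.0 88.6
```

>>> jog_arm(moves=[[0,0,0,-6,0,0,0],[0,0,0,-7,-1.6,26,0],[0,0,0,-8,0,27,0],[0,0,0,-2,0,7,0],[0,0,0,25,0,7,0],[0,0,0,25,0,7,0],[0,0,0,9,0,3,0],[0,0,0,0,0,0,0]])

```text
time: 17.02
tool_pos: [0.5263, -0.1959, 0.4038]
ee_rot: [-2.865, -0.002, -1.561]
wrist_force: [1.5, 0.6, -0.1]
width: 0.0008
```

```bash
python3 st.py
python3 - <<'E'
from cr import *
for n in("side","top"):
    cv2.imwrite(f"pics/{n}9.png",snapshot(n)[:,:,::-1])
overlay("side","pics/side9.png","pics/so9.png",[],250,0,110,130,5)
E
```

```text
t 17.025 underside in cradle mm [ 79.9615   0.5548 267.0593]
rot err cell vs cradle (world rotvec to add) [ 0.002  -0.0022 -0.    ]
F cradle [ 1.4006  0.6304 -0.5033] T [ 0.042   0.1389 -0.0397] w 0.0007849371675858866
grasp [ 547.6467 -195.8127  328.7542] th 1.7278935191591822 r 191.4203383399598
radial F -0.27792594663430237 world F [ 1.4787  0.6452 -0.0977]
```

View pics/so9.png

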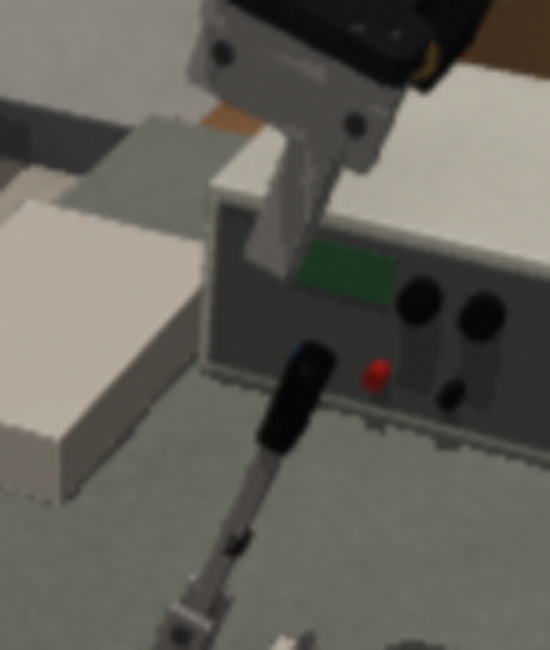

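>>> jog_arm(moves=[[0,0,0,4,0.8,-14,0],[0,0,0,4,0,-14,0],[0,0,0,2,0,-7,0],[0,0,0,-5,0,-1,0],[0,0,0,-5,0,-1,0],[0,0,0,0,0,0,0]])

```text
time: 17.88
tool_pos: [0.5259, -0.1953, 0.3686]
ee_rot: [-2.861, -0.004, -1.562]
wrist_force: [0.5, 0.2, -1.2]
width: 0.0004
```

```bash
python3 st.py
python3 - <<'E'
from cr import *
for n in("side",):
    cv2.imwrite(f"pics/{n}10.png",snapshot(n)[:,:,::-1])
overlay("side","pics/side10.png","pics/so10.png",[],250,0,110,130,5)
E
```

```text
t 17.875 underside in cradle mm [ 70.1243   1.0203 233.3914]
rot err cell vs cradle (world rotvec to add) [0.0035 0.001  0.001 ]
F cradle [ 0.1336  0.1647 -1.2671] T [-0.0128  0.1375 -0.0077] w 0.00036508367248388264
grasp [ 547.4661 -195.349   293.6791] th 1.6994984050019104 r 156.69122206232373
radial F -1.239422330558306 world F [ 0.476   0.1694 -1.1811]
```

View pics/so10.png

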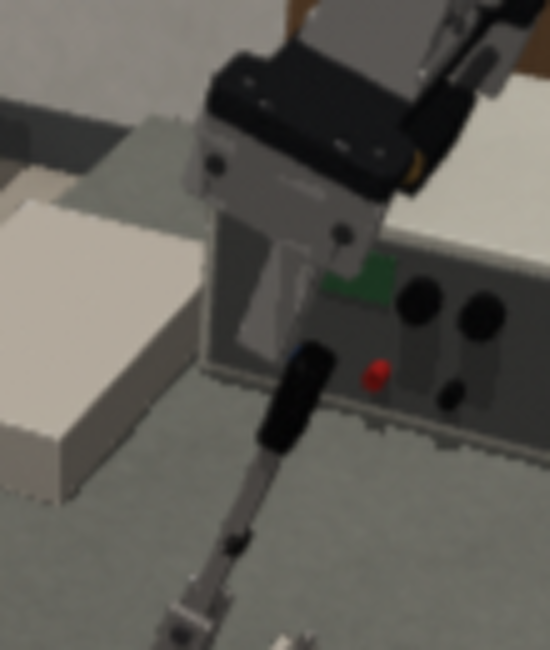

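```bash
cat > path.py <<'E'
from cl import *
import sys
def plan(th_from,th_to,n,r=.130,pen=0.0):
    o=get_obs();P,R=tcp(o); tip=P+R@[0,0,.097]; v=RC.T@(tip-C0)*1000; print("tip cradle",v)
    prev=v
    for t in np.linspace(th_from,th_to,n):
        x=50-r*1000*np.cos(t)+(8-pen)*np.sin(t)+8*(1 if t>.25 else t/.25); z=78+r*1000*np.sin(t)+(8-pen)*np.cos(t)
        q=np.array([x,v[1],z]); d=RC@(q-prev); prev=q
        print(round(t,2),"cradle",np.round(q,1),"world d",np.round(d,1))
plan(float(sys.argv[1]),float(sys.argv[2]),int(sys.argv[3]),pen=float(sys.argv[4]))
E
python3 path.py 1.5 0 20 0
```

```text
tip cradle [ 70.2804   0.9245 214.3272]
1.5 cradle [ 56.8   0.9 208.2] world d [-11.3  -0.1  -9.6]
1.42 cradle [ 46.5   0.9 207.7] world d [-9.7 -0.1 -3.3]
1.34 cradle [ 36.3   0.9 206.4] world d [-9.4 -0.1 -4.1]
1.26 cradle [ 26.3   0.9 204.3] world d [-9.1 -0.1 -4.8]
1.18 cradle [ 16.4   0.9 201.4] world d [-8.7 -0.1 -5.5]
1.11 cradle [  6.8   0.9 197.8] world d [-8.2 -0.1 -6.2]
1.03 cradle [ -2.5   0.9 193.3] world d [-7.7 -0.1 -6.8]
0.95 cradle [-11.4   0.9 188.2] world d [-7.1 -0.1 -7.4]
0.87 cradle [-19.9   0.9 182.4] world d [-6.5 -0.1 -7.9]
0.79 cradle [-27.9   0.9 175.9] world d [-5.9 -0.1 -8.4]
0.71 cradle [-35.3   0.9 168.9] world d [-5.2 -0.1 -8.9]
0.63 cradle [-42.2   0.9 161.2] world d [-4.5 -0.  -9.2]
0.55 cradle [-48.4   0.9 153. ] world d [-3.8 -0.  -9.6]
0.47 cradle [-54.    0.9 144.4] world d [-3.  -0.  -9.8]
0.39 cradle [-58.9   0.9 135.4] world d [ -2.2  -0.  -10. ]
0.32 cradle [-63.1   0.9 126. ] world d [ -1.4  -0.  -10.2]
0.24 cradle [-66.9   0.9 116.3] world d [ -1.   -0.  -10.4]
0.16 cradle [-72.1   0.9 106.3] world d [ -2.2  -0.  -11. ]
0.08 cradle [-76.4   0.9  96.2] world d [ -1.4  -0.  -10.9]
0.0 cradle [-80.    0.9  86. ] world d [ -0.6  -0.  -10.8]
```

>>> jog_arm(moves=[[0,0,0,0,0,-7,0],[0,0,0,-11,0,-2,0],[0,0,0,-10,0,-3.5,0],[0,0,0,-9.4,0,-4,0],[0,0,0,-9,0,-5,0],[0,0,0,-8.7,0,-5.5,0],[0,0,0,-8,0,-6,0],[0,0,0,0,0,0,0]])

```text
time: 18.92
tool_pos: [0.4714, -0.1952, 0.3357]
ee_rot: [-2.856, -0.004, -1.561]
wrist_force: [6.2, 0.2, 0.4]
width: 0.0009
```

```bash
python3 path.py 1.03 0 14 0
python3 - <<'E'
from cr import *
print(get_obs()["wrist_force"])
for n in("side",):
    cv2.imwrite(f"pics/{n}11.png",snapshot(n)[:,:,::-1])
overlay("side","pics/side11.png","pics/so11.png",[],250,30,110,130,5)
E
```

```text
tip cradle [  9.2106   1.5979 197.7994]
1.03 cradle [ -2.1   1.6 193.6] world d [-9.7 -0.1 -7.2]
0.95 cradle [-11.    1.6 188.5] world d [-7.2 -0.1 -7.4]
0.87 cradle [-19.6   1.6 182.6] world d [-6.6 -0.1 -7.9]
0.79 cradle [-27.6   1.6 176.2] world d [-5.9 -0.1 -8.4]
0.71 cradle [-35.1   1.6 169.1] world d [-5.3 -0.1 -8.9]
0.63 cradle [-42.    1.6 161.4] world d [-4.5 -0.  -9.3]
0.55 cradle [-48.3   1.6 153.3] world d [-3.8 -0.  -9.6]
0.48 cradle [-53.9   1.6 144.6] world d [-3.  -0.  -9.9]
0.4 cradle [-58.8   1.6 135.5] world d [ -2.2  -0.  -10.1]
0.32 cradle [-63.    1.6 126.1] world d [ -1.4  -0.  -10.2]
0.24 cradle [-66.9   1.6 116.4] world d [ -1.   -0.  -10.4]
0.16 cradle [-72.    1.6 106.4] world d [ -2.2  -0.  -11. ]
0.08 cradle [-76.4   1.6  96.3] world d [ -1.4  -0.  -11. ]
0.0 cradle [-80.    1.6  86. ] world d [ -0.6  -0.  -10.9]
[6.1724 0.159  0.414 ]
```

View pics/so11.png

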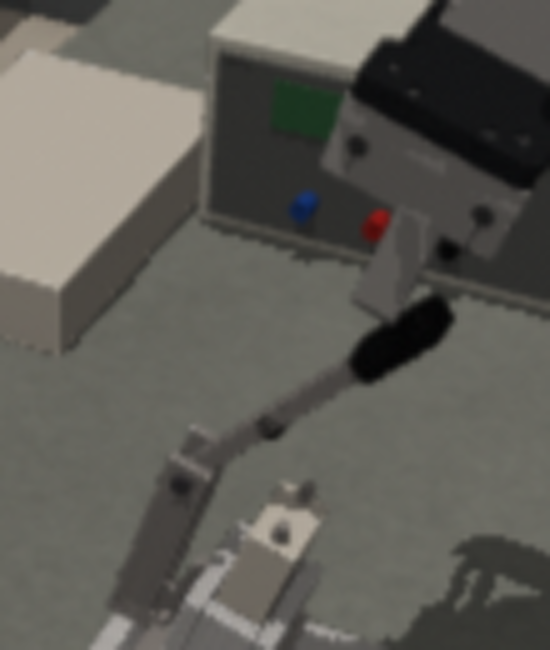

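The arm follows the fingertips, now at about 1.1 rad. Next I'll push it further round.

>>> jog_arm(moves=[[0,0,0,-9,0,-7,0],[0,0,0,-7,0,-7.5,0],[0,0,0,-6.5,0,-8,0],[0,0,0,-6,0,-8.5,0],[0,0,0,-5,0,-9,0],[0,0,0,-4.5,0,-9.3,0],[0,0,0,-3.8,0,-9.6,0],[0,0,0,-3,0,-10,0],[0,0,0,0,0,0,0]])

```text
time: 20.1
tool_pos: [0.4264, -0.1954, 0.2675]
ee_rot: [-2.857, -0.004, -1.562]
wrist_force: [4.4, -0.1, 3.6]
width: 0.0008
```

```bash
python3 path.py .4 0 6 0
python3 - <<'E'
from cr import *
print(get_obs()["wrist_force"])
for n in("side",):
    cv2.imwrite(f"pics/{n}12.png",snapshot(n)[:,:,::-1])
overlay("side","pics/side12.png","pics/so12.png",[],250,50,110,130,5)
E
```

```text
tip cradle [-52.9342   1.7948 144.6134]
0.4 cradle [-58.6   1.8 136. ] world d [-3.1 -0.  -9.9]
0.32 cradle [-62.9   1.8 126.5] world d [ -1.5  -0.  -10.3]
0.24 cradle [-66.7   1.8 116.7] world d [ -1.   -0.  -10.5]
0.16 cradle [-71.9   1.8 106.6] world d [ -2.3  -0.  -11.1]
0.08 cradle [-76.4   1.8  96.4] world d [ -1.4  -0.  -11.1]
0.0 cradle [-80.    1.8  86. ] world d [ -0.6  -0.  -11. ]
[ 4.3954 -0.0641  3.6477]
```

View pics/so12.png

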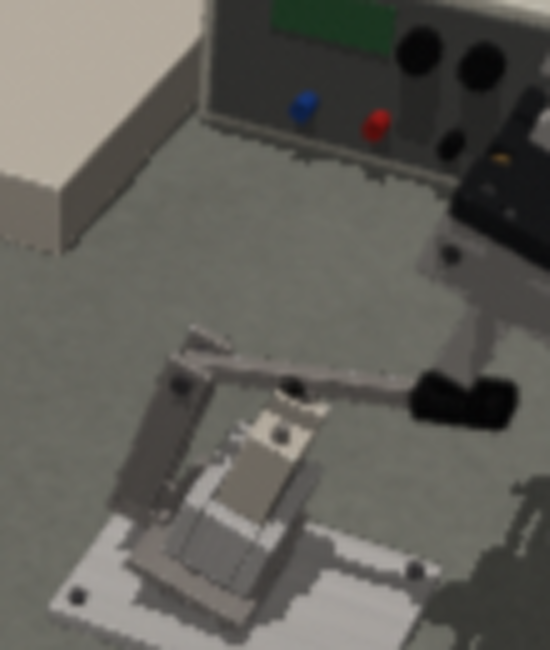

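>>> jog_arm(moves=[[0,0,0,-3,0,-10,0],[0,0,0,-1.5,0,-10,0],[0,0,0,-1.5,0,-10,0],[0,0,0,-1.5,0,-8,0],[0,0,0,-1,0,-6,0],[0,0,0,-0.5,0,-4,0],[0,0,0,0,0,0,0]])

```text
time: 21.02
tool_pos: [0.4174, -0.1957, 0.2198]
ee_rot: [-2.858, -0.005, -1.561]
wrist_force: [3.6, 0.4, 6.5]
width: 0.0005
```

```bash
python3 path.py .1 0 3 0
python3 - <<'E'
from cr import *
print(get_obs()["wrist_force"])
E
```

```text
tip cradle [-74.8634   1.5224 101.2269]
0.1 cradle [-75.4   1.5  98.9] world d [ 0.2  0.  -2.3]
0.05 cradle [-77.8   1.5  92.5] world d [-0.6 -0.  -6.9]
0.0 cradle [-80.    1.5  86. ] world d [-0.3 -0.  -6.8]
[3.6079 0.3564 6.4532]
```

>>> jog_arm(moves=[[0,0,0,0.5,0,-3,0],[0,0,0,0.5,0,-3,0],[0,0,0,0.5,0,-3,0],[0,0,0,0.5,0,-3,0],[0,0,0,0.5,0,-2,0],[0,0,0,0,0,0,0]])

```text
time: 21.78
tool_pos: [0.4198, -0.1957, 0.206]
ee_rot: [-2.859, -0.005, -1.561]
wrist_force: [2.2, -0.4, 6.7]
width: 0.0005
```

```bash
python3 path.py .0 0 1 0
python3 - <<'E'
from cr import *
rep()
for n in("side",):
    cv2.imwrite(f"pics/{n}13.png",snapshot(n)[:,:,::-1])
overlay("side","pics/side13.png","pics/so13.png",[],250,80,110,110,6)
E
```

```text
tip cradle [-76.4355   1.5316  87.3246]
0.0 cradle [-80.    1.5  86. ] world d [-3.1 -0.  -2.3]
t 21.775 underside in cradle mm [-76.3166   1.3678  52.7252]
rot err cell vs cradle (world rotvec to add) [0.0047 0.0035 0.0006]
F cradle [ 3.9199 -0.3969  5.8575] T [ 0.1218 -0.6211  0.0493] w 0.0005307321999077153
```

View pics/so13.png

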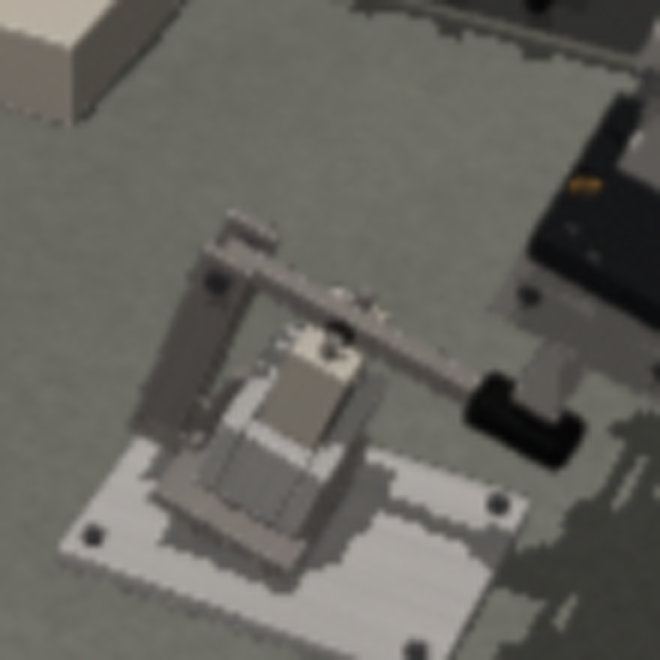

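>>> jog_arm(moves=[[0,0,0,0.3,0,-2,0],[0,0,0,0.3,0,-2,0],[0,0,0,0,0,0,0]])

```text
time: 22.2
tool_pos: [0.4202, -0.1957, 0.2046]
ee_rot: [-2.859, -0.006, -1.561]
wrist_force: [-5.6, 3.4, 18.8]
width: 0.0003
```

```bash
python3 path.py .0 0 1 0
python3 - <<'E'
from cr import *
rep()
E
```

```text
tip cradle [-76.4127   1.4758  85.8296]
0.0 cradle [-80.    1.5  86. ] world d [-3.5 -0.  -0.8]
t 22.2 underside in cradle mm [-76.2819   1.292   51.2304]
rot err cell vs cradle (world rotvec to add) [ 0.0055  0.0038 -0.0002]
F cradle [-0.1835  3.4313 19.5725] T [ 0.6762  0.2674 -0.0269] w 0.00026615150922908713
```

>>> jog_arm(moves=[[0,0,0,0.4,0,-1.5,0],[0,0,0,0,0,0,0],[0,0,0,0,0,0,0]])

```text
time: 22.58
tool_pos: [0.4203, -0.1956, 0.2045]
ee_rot: [-2.859, -0.006, -1.56]
wrist_force: [-10.6, 5.6, 25.3]
width: 0.0006
```

```bash
python3 path.py .0 0 1 0
python3 - <<'E'
from cr import *
rep()
E
```

```text
tip cradle [-76.3523   1.4657  85.7198]
0.0 cradle [-80.    1.5  86. ] world d [-3.6 -0.  -0.7]
t 22.575 underside in cradle mm [-76.2262   1.2685  51.1206]
rot err cell vs cradle (world rotvec to add) [ 0.0061  0.0037 -0.0006]
F cradle [-3.1225  5.6665 27.2152] T [ 1.0336  0.8189 -0.0156] w 0.0005865377890657302
```

The arm is on its hard stop: force rose to 27 N while the tip moved 0.1 mm. Retracting to check.

>>> jog_arm(moves=[[0,0,0,-1,0,6,0],[0,0,0,-4,0,15,0],[0,0,0,-10,0,30,0],[0,0,0,-30,0,40,0],[0,0,0,-40,0,20,0],[0,0,0,0,0,0,0],[0,0,0,0,0,0,0]])

```text
time: 23.45
tool_pos: [0.3347, -0.1951, 0.3084]
ee_rot: [-2.864, -0.002, -1.562]
wrist_force: [0.6, 0.2, -0.6]
width: 0.0007
```

Run:
```python
from cl import *
for n in("side","top"):
    cv2.imwrite(f"pics/{n}14.png",snapshot(n)[:,:,::-1])
overlay("side","pics/side14.png","pics/so14.png",[],250,80,110,110,6)
overlay("top","pics/top14.png","pics/to14.png",[],320,140,90,100,6)
o=get_obs();print(o["time"],o["wrist_force"],o["tool_pos"])
h=hinge(-.195)
for t in(0,.04,.1,.15):
    d=RC@[-np.cos(t),0,np.sin(t)]; n=RC@[np.sin(t),0,np.cos(t)]
    for nm in("side","top"):
        print(t,nm,"grip inner",proj(nm,h+.108*d),"outer",proj(nm,h+.152*d))
```

```text
23.55 [ 0.3035 -0.1603 -0.8766] [ 0.335  -0.1949  0.3078]
0 side grip inner [[329.4415 145.5428]] outer [[346.1621 155.0598]]
0 top grip inner [[368.1473 220.1259]] outer [[367.3586 240.8503]]
0.04 side grip inner [[330.1572 144.3055]] outer [[347.2739 153.3646]]
0.04 top grip inner [[368.715  220.5697]] outer [[368.1464 241.6339]]
0.1 side grip inner [[331.1154 142.3641]] outer [[348.7857 150.6898]]
0.1 top grip inner [[369.5825 221.0873]] outer [[369.3572 242.6128]]
0.15 side grip inner [[331.8044 140.6713]] outer [[349.8959 148.3437]]
0.15 top grip inner [[370.3185 221.3788]] outer [[370.3909 243.2409]]
```

View pics/so14.png

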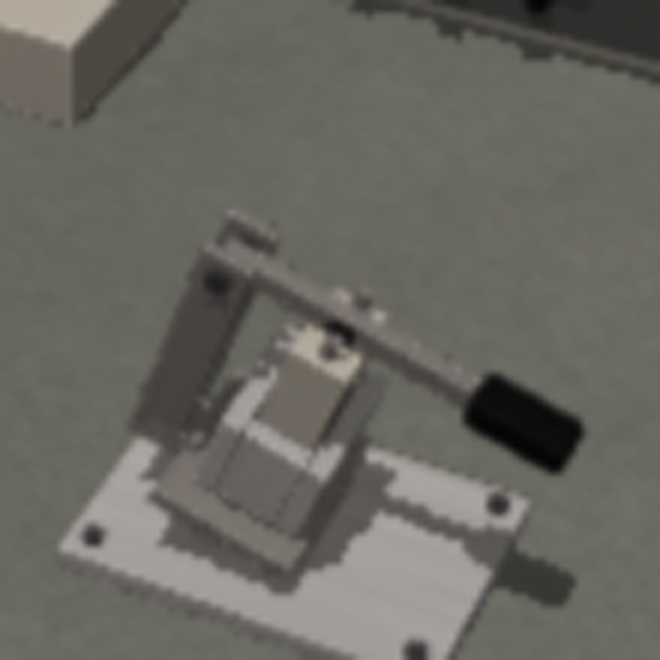

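View pics/to14.png

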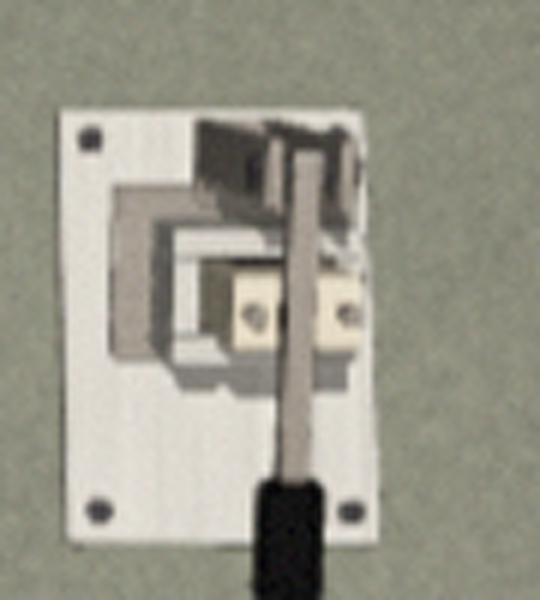

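View pics/side14.png

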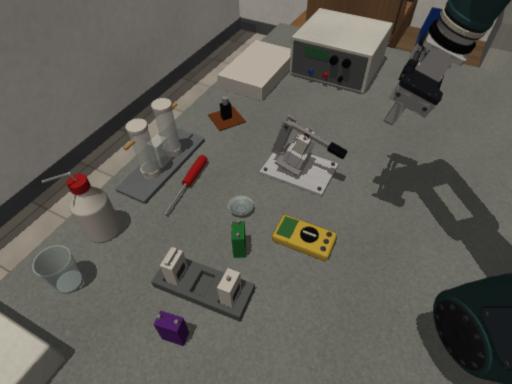

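The side view shows the clamp closed. The grip's inner end is at about (328,146), against a predicted (329,145.5) for 0 rad, the same as in the pressed picture. The arm lies between the studs, and the spares, meter and dish look unmoved. Handing in.

```bash
python3 -c "
from bench import *
print(close_job())"
```

```text
the job is handed in; nothing more can be done
None
```

I moved the two-stud cartridge from the middle rack pocket into the tilted fixture, studs outward, swung the clamp arm over between the studs, and pressed it closed. The job was handed in at about 24 s of the 72 s allowed; `close_job()` gave no verdict.

- **Insertion:** The cartridge went in on the first try, with no rim contact and under 3 N of wrist force. Light contact began with its underside at about cradle z = 5.5 mm, close to the 6 mm where the contact plate should hold it. Its fitted position was within about 1 mm of the pocket's centre.
- **Clamp (one slip):** My first attempt, pinching the grip, slipped off at about 1.55 rad. I finished by pushing with closed fingertips from behind.
- **Closing:** At the end the force rose from 20 to 27 N while the tip moved only 0.1 mm, at the height expected for a fully closed clamp. After I backed off, the picture showed the arm still closed, within about 1.5 px of the 0 rad prediction.
- **Other items:** The spare cartridges, multimeter and dish looked unmoved in the last picture, and the robot was clear of everything.
- **Not checked:** I had no direct reading of the contact-plate travel or the exact clamp angle. Fully home is inferred from the closed clamp.

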